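# Change over a biscuit depositor head

### The arm

A 6-joint arm with a two-finger parallel gripper is mounted at the origin on a cart in front of the work surface, level with it; the furniture and walls round the work are solid. World frame = base frame: x ahead of the robot, y to its left, z up, the work surface at z = 0. Lengths are in mm, angles in rad, forces in N, time in s.
With the tool pointing down it reaches from about 350 to 875 mm from the base axis. Payload 15.5 kg.
Tool frame: the origin (TCP) lies at the very end of the fingers, on their centre line; the grasp point (between the pads) lies 19 mm behind it (env.hold_point_z is the z of the grasp point in the tool frame, in mm); z points along the fingers, y is the line along which they close (so a half turn about z gives the same grasp; the last joint's range is limited). The gripper opens to 85 mm and grips with 20 to 120 N. Pads are 22 mm wide; open, the fingers measure 114 mm over their backs; the gripper's body (76 mm by 85 mm) begins 54 mm behind the grasp point. The pads swing forward as they close: fully open they stand 13 mm farther back than shut.
Start: joints at [-1.244, 0.494, 1.345, -0, 1.302, -0.096], TCP at [255.878, -570.222, 231.277] pointing down, gripper open.
Joint ranges: [-2.91, 2.91], [-0.82, 2.16], [0.22, 2.67], [-1.22, 4.37], [0.12, 2.79], [-3.08, 3.08]. Speed limits (rad/s): [1.89, 1.89, 2.57, 3.01, 3.01, 3.01].

### API

Orientations are given as [roll, pitch, yaw] about the fixed x, y, z axes, in that order (R = Rz(yaw) Ry(pitch) Rx(roll)).
In Python, from plant import state, viewer, order, env gives the robot as it stands.
- The arm moves only by the tool servo_tool, never from a script. Its argument "rows" is a list of rows, each a list of 3 entries, a list of its own where there are three numbers: the shift along the tool's x, y, z each as a share of 0.03 m, from -1 to 1, then the turn about the tool's z as a share of 120 degrees, from -1 to 1, then the opening, from -1 (shut) to 1 (fully open). A call has 1 to 20 rows; each row shifts and turns the commanded pose from where the row before left it, along the tool's axes as they then stand; what a row does not reach is not made up. A row lasts 1/12 s, in which the tool goes at most 41.7 mm and 7.16 degrees, less where a joint would pass 70% of its speed; a pose out of reach is approached as far as the arm can. A call with a number of a shift or a turn outside -1 to 1 is refused whole. A call with a gripper value outside its range is refused whole. The fingers move at their own pace and stop on an object; "grip_force" is the grip in N (left out, the last holds). Time passes only in rows, so rows that do not move let the fingers close. It gives the time, the measured TCP pose, the force, the opening and the grip force at its end, in the units of the state.
- state(): the state, without advancing time (a new reading comes with each control period).
- viewer.get_image(name): name is "scene" or "top" or "wrist"; returns a dict with "frame" (400x640x3 uint8, red, green, blue), "z_map" (400x640 float32, mm along the optical axis (not along the pixel's ray), 0 where there is no reading), "fx", "fy", "cx", "cy" (pixels), "rvec" (rotation vector, rad) and "tvec" (3), from world to camera coordinates, as OpenCV has them; the wrist camera has in their place "tool_from_camera" (4x4, takes a point from camera to tool coordinates, whose origin is the TCP and whose axes are the flange's). Camera axes: x right, y down, z forward; pixel columns grow to the right and rows downward; lengths in mm; the calibration is good to about 2 mm. A picture is of the moment at which its call begins: read the wrist's pose just before it.
- order.close_job(): hands the job in; it is judged then, once.
The state is a dict: "t": time; "q": joint angles; "qd": joint speeds; "tau": joint torques, N m; "eef_pos": TCP position; "orientation": TCP orientation; "wrist_force": force on the tool from outside, world axes, zero at the start; "wrist_torque": the same for the moment, N m; "finger_gap": finger opening in mm; "gripper_force": force on a finger pad.
Only numpy, scipy, OpenCV 4.12 (cv2) and the standard library are available. Lean on these libraries where they do the work, as an engineer would, in place of code of your own. Each camera call takes 0.05 s, during which the arm holds its last target. There are 200 camera calls.

### The job

Get the biscuit depositor head ready for the next batch: pull every blanking plug (slim knob) out of its bore and leave it in the steel tray; lift the gate plate clear of its pocket, turn it half round so that its round boss is at the end next to the bores, and seat it fully home again; and slide every steel nozzle standing on the table nose-down into a bore of its own until its flange lies on the deck. When all that is done, test the head: squeeze the trigger all the way toward the grip, hold it a moment and let it spring back.

Things in the scene. Friction and masses are not known exactly. Their poses are not given: they have to be found in the camera images.
- depositor: upturned depositor head, fixed to the table: aluminium block 90 mm (x) by 288 mm (y), flat top (the deck) 40 mm above the table. Origin: on the table under the middle of the row of bores. Bores at y = -75, -25, 25, 75 mm; rectangular pocket centred at y = -144 mm; upright black grip with a sprung trigger at y = 137 mm on a foot 14 mm high.
- bore_0 (a point): centre of the mouth of one of the depositor's four round through bores (35.2 mm dia, 1 mm chamfer, 40 mm deep), level with the deck; they stand 50 mm apart along the depositor's y. Axes parallel to the depositor's. A nozzle is home when its flange lies on the deck: its origin is then 26 mm below this point.
- bore_1 (a point): centre of the mouth of another of the depositor's four round through bores (35.2 mm dia, 1 mm chamfer, 40 mm deep), level with the deck; they stand 50 mm apart along the depositor's y. Axes parallel to the depositor's. A nozzle is home when its flange lies on the deck: its origin is then 26 mm below this point.
- bore_2 (a point): centre of the mouth of the third of the depositor's four round through bores (35.2 mm dia, 1 mm chamfer, 40 mm deep), level with the deck; they stand 50 mm apart along the depositor's y. Axes parallel to the depositor's. A nozzle is home when its flange lies on the deck: its origin is then 26 mm below this point.
- bore_3 (a point): centre of the mouth of the fourth of the depositor's four round through bores (35.2 mm dia, 1 mm chamfer, 40 mm deep), level with the deck; they stand 50 mm apart along the depositor's y. Axes parallel to the depositor's. A nozzle is home when its flange lies on the deck: its origin is then 26 mm below this point.
- pocket (a point): centre of the mouth of the rectangular pocket, level with the deck: 46 mm (x) by 62 mm (y), 12 mm deep. Axes parallel to the depositor's: +y points to the bores.
- gate_plate: steel plate 44 mm (x) by 60 mm (y), 15 mm thick (lowest 4 mm are 40 by 56 mm), black grip bar on the middle of its top (12 mm in x, 28 mm in y, top 47 mm above the origin), a round boss at its +y end. About 150 g. Starts in the pocket, boss away from the bores. Origin: centre of its underside, 12 mm below the deck when seated (plate then 3 mm proud of the deck).
- boss (a point): top centre of the gate plate's boss (12 mm diameter, 9 mm tall), 22 mm from the plate's centre along its y and 24 mm above its origin.
- trigger (a joint): trigger angle: 0 released (spring-held), 0.28 rad squeezed to its stop. Hinge parallel to the depositor's y, at x = -20 mm, 21 mm above the table; its upper end moves to +x of the depositor, toward the grip. About 2 N at the tip starts it and 6 N takes it all the way; it springs back when let go.
- trigger_tip (a point): top of the trigger, an upright steel bar 10 mm (x) by 18 mm (y), top 85 mm above the table; released, its centre line is 38 mm to the -x side of the grip's (outer faces of the two 52 mm apart); fully squeezed, outer faces about 37 mm apart near the top.
- grip_top (a point): top centre of the fixed upright grip, a black bar 18 mm (x) by 30 mm (y), its top 87 mm above the table; its back face is 9 mm to +x of this point.
- nozzle_0: steel nozzle, 64 mm tall, upright on its nose: shank 34 mm dia, 26 mm long (lowest 4 mm taper to 30 mm), then a flange 44 mm dia, 5 mm thick, then a grey grip stem 22 mm dia, 33 mm tall. About 120 g. Origin: centre of the nose's underside; z up along its axis. Yaw is of no matter. May be absent (three or four are out). Nozzles are alike; any bore will do.
- nozzle_1: steel nozzle, 64 mm tall, upright on its nose: shank 34 mm dia, 26 mm long (lowest 4 mm taper to 30 mm), then a flange 44 mm dia, 5 mm thick, then a grey grip stem 22 mm dia, 33 mm tall. About 120 g. Origin: centre of the nose's underside; z up along its axis. Yaw is of no matter. May be absent (three or four are out). Nozzles are alike; any bore will do.
- nozzle_2: steel nozzle, 64 mm tall, upright on its nose: shank 34 mm dia, 26 mm long (lowest 4 mm taper to 30 mm), then a flange 44 mm dia, 5 mm thick, then a grey grip stem 22 mm dia, 33 mm tall. About 120 g. Origin: centre of the nose's underside; z up along its axis. Yaw is of no matter. May be absent (three or four are out). Nozzles are alike; any bore will do.
- nozzle_3: steel nozzle, 64 mm tall, upright on its nose: shank 34 mm dia, 26 mm long (lowest 4 mm taper to 30 mm), then a flange 44 mm dia, 5 mm thick, then a grey grip stem 22 mm dia, 33 mm tall. About 120 g. Origin: centre of the nose's underside; z up along its axis. Yaw is of no matter. May be absent (three or four are out). Nozzles are alike; any bore will do.
- plug_0: aluminium blanking plug, 50 mm tall, in bore_0 at the start: shank 32 mm dia, 16 mm long, flange 42 mm dia, 4 mm thick (lies on the deck), then a slim round-topped knob 16 mm dia, 30 mm tall. About 60 g. Origin: centre of the shank's underside; z up along its axis. May be absent (two or three of four are in).
- plug_1: aluminium blanking plug, 50 mm tall, in bore_1 at the start: shank 32 mm dia, 16 mm long, flange 42 mm dia, 4 mm thick (lies on the deck), then a slim round-topped knob 16 mm dia, 30 mm tall. About 60 g. Origin: centre of the shank's underside; z up along its axis. May be absent (two or three of four are in).
- plug_2: aluminium blanking plug, 50 mm tall, in bore_2 at the start: shank 32 mm dia, 16 mm long, flange 42 mm dia, 4 mm thick (lies on the deck), then a slim round-topped knob 16 mm dia, 30 mm tall. About 60 g. Origin: centre of the shank's underside; z up along its axis. May be absent (two or three of four are in).
- plug_3: aluminium blanking plug, 50 mm tall, in bore_3 at the start: shank 32 mm dia, 16 mm long, flange 42 mm dia, 4 mm thick (lies on the deck), then a slim round-topped knob 16 mm dia, 30 mm tall. About 60 g. Origin: centre of the shank's underside; z up along its axis. May be absent (two or three of four are in).
- tray: shallow open steel tray fixed to the table, 100 mm (x) by 150 mm (y), 22 mm high, walls and floor 4 mm thick. Origin: centre of its underside.
Things that resemble listed ones, but are neither listed nor needed, are in the scene too. Leave any green look-alike of the nozzle_0 alone.

How it is judged:
By the outcome, as a careful person would: the job done as asked, in the order asked, and still so for the second after the job is handed in, with the robot touching nothing.
Of nozzle_0, nozzle_1, nozzle_2, nozzle_3 only 3 to 4 are there at a start; the rules pass over those that are not, and their reading is None.
Of plug_0, plug_1, plug_2, plug_3 only 2 to 3 are there at a start; the rules pass over those that are not, and their reading is None.
At some moment in a run one of nozzle_0, nozzle_1, nozzle_2, nozzle_3 may be knocked a few centimetres aside while the robot is not near it.
It also fails if it takes over 210 s, if anything falls off the work surface, if the arm or the gripper's body presses on something with over 40 N, if the wrist force passes 120 N, or if a joint passes its speed limit or range.

## Working session

There is one attempt and no reset: what is moved stays moved. The work goes in short steps, Python scripts to look and compute and a tool call to move; the robot and the scene stay as the last step left them, time stands still between calls to the robot, and variables do not carry over. Pictures are saved under pics/ and viewed, at most 14 in all, crops included, and the job is handed in when it is done.

Besides the shell and the picture viewer there is one more tool, called after "Call:" as name([rows], argument=value, ...), one row to a line, values as JSON. servo_tool: Moves the arm, as the interface text tells. Shift numbers are shares of 0.03 m and turn numbers shares of 120 degrees, none past 1 either way. Its arguments: {"type":"object","properties":{"rows":{"type":"array"},"grip_force":{"type":"number"}},"required":["rows"]}

```bash
ls; mkdir -p pics; python3 - <<'E'
from plant import state, viewer, order, env
import cv2,numpy as np
s=state();print({k:np.round(v,3).tolist() for k,v in s.items()}, env.hold_point_z)
for n in ("scene","top"):
    d=viewer.get_image(n);cv2.imwrite(f"pics/{n}0.png",d["frame"][:,:,::-1]);np.savez(f"{n}0.npz",**d)
    print(n,d["fx"],d["fy"],d["cx"],d["cy"],d["rvec"],d["tvec"])
E
```

```text
pics
{'t': 0.0, 'q': [-1.245, 0.494, 1.346, 0.0, 1.302, -0.095], 'qd': [-0.002, -0.002, 0.0, 0.0, -0.001, -0.0], 'tau': [-0.002, -88.216, -38.387, -0.0, 0.01, -0.0], 'eef_pos': [255.765, -569.883, 230.698], 'orientation': [-3.14, -0.0, 0.422], 'wrist_force': [-0.17, -0.212, -0.063], 'wrist_torque': [-0.031, -0.002, 0.039], 'gripper_force': 0.0, 'finger_gap': 85.106} -18.700000000000003
scene 412.5486318938195 412.5486318938195 318.8376779749241 204.96646227879967 [ 2.24515289 -0.52497712  0.2623471 ] [-527.08974016  128.5755254  1286.16421501]
top 422.77386294760186 422.77386294760186 327.38760983598524 198.68259844052767 [ 2.14953729 -2.18561318  0.06897678] [ -87.22794977  532.63593509 1243.91864765]
```

View pics/scene0.png

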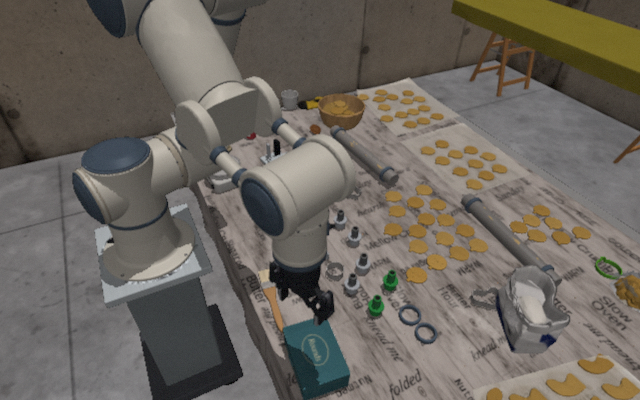

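View pics/top0.png

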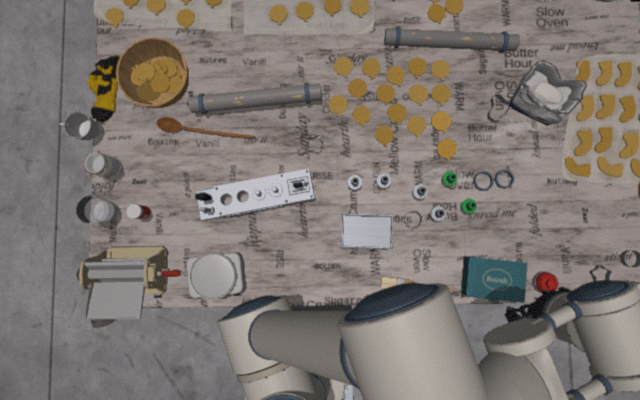

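The top view shows the depositor at (255,193) with the grip at its left end (205,203) and the gate plate at its right end (298,184). The tray is at (367,232). Nozzle candidates are at (355,182), (384,180), (420,191) and (438,213), with green look-alikes at (450,179) and (470,207). I'll confirm this in one enlarged crop and measure.

```bash
cat > h.py <<'E'
import numpy as np, cv2
from plant import state, viewer, order, env
from scipy.spatial.transform import Rotation as R
def grab(n):
    s=state(); d=viewer.get_image(n); d['s']=s
    return prep(d)
def prep(d):
    if 'rvec' in d:
        Rm=cv2.Rodrigues(np.array(d['rvec'],float))[0]; d['Rc']=Rm.T; d['o']=-Rm.T@np.array(d['tvec'],float).ravel()
    else:
        T=np.array(d['tool_from_camera']); Rt=R.from_euler('xyz',d['s']['orientation']).as_matrix()
        d['Rc']=Rt@T[:3,:3]; d['o']=Rt@T[:3,3]+np.array(d['s']['eef_pos'])
    return d
def ray(d,u,v): return d['Rc']@np.array([(u-d['cx'])/d['fx'],(v-d['cy'])/d['fy'],1.])
def plane(d,u,v,z):
    r=ray(d,u,v); return d['o']+r*(z-d['o'][2])/r[2]
def pts(d):
    v,u=np.mgrid[:400,:640]; c=np.stack([(u-d['cx'])/d['fx'],(v-d['cy'])/d['fy'],np.ones(u.shape)],-1)
    P=(c*d['z_map'][...,None])@d['Rc'].T+d['o']; P[d['z_map']==0]=np.nan; return P
def proj(d,p):
    c=d['Rc'].T@(np.array(p,float)-d['o']); return c[:2]/c[2]*d['fx']+[d['cx'],d['cy']]
def save(d,name,box=None,k=1):
    f=d['frame'][:,:,::-1]
    if box: f=f[box[1]:box[3],box[0]:box[2]]
    cv2.imwrite('pics/'+name,cv2.resize(f,None,fx=k,fy=k,interpolation=cv2.INTER_CUBIC))
E
python3 - <<'E'
from h import *
d=prep(dict(np.load("top0.npz")))
save(d,'crop1.png',(190,150,490,260),2.66)
P=pts(d);z=P[...,2]
m=((z>12)&(z<130)).astype(np.uint8); m[:150]=0;m[260:]=0;m[:,:185]=0;m[:,490:]=0
n,l,st,c=cv2.connectedComponentsWithStats(m)
for i in range(1,n):
    if st[i,4]<25: continue
    Q=P[l==i]; zt=np.percentile(Q[:,2],97)
    print(np.round(c[i]),st[i,4],'ztop',zt.round(1),'mean',Q.mean(0).round(1),'topmean',Q[Q[:,2]>zt-8].mean(0).round(1))
# table height
print('table', np.nanmedian(z[235:250,330:340]))
# depositor axis from deck points
dk=(np.abs(z-40)<5)&(np.arange(640)[None]>190)&(np.arange(640)[None]<320)&(np.arange(400)[:,None]>160)&(np.arange(400)[:,None]<225)
print('deck z',np.median(z[dk]),cv2.minAreaRect(P[dk][:,:2].astype(np.float32)))
print('proj base',proj(d,[0,0,0]),proj(d,[500,0,0]),proj(d,[500,200,0]))
E
```

```text
[258. 194.] 3319 ztop 76.2 mean [548.5 110.2  39.9] topmean [545.3 164.8  78.2]
[450. 178.] 169 ztop 66.8 mean [ 584.3 -456.4   42.2] topmean [ 585.6 -459.3   63.9]
[383. 180.] 165 ztop 65.9 mean [ 581.9 -262.9   40.7] topmean [ 582.9 -264.1   63.9]
[354. 182.] 167 ztop 66.5 mean [ 578.8 -177.3   40.3] topmean [ 579.7 -177.7   63.7]
[420. 191.] 176 ztop 66.3 mean [ 547.5 -369.    40.7] topmean [ 548.1 -370.5   64.2]
[469. 205.] 170 ztop 68.5 mean [ 502.4 -509.    42.6] topmean [ 502.8 -512.6   64.6]
[438. 213.] 177 ztop 67.0 mean [ 481.8 -419.    41. ] topmean [ 482.2 -421.2   64.3]
[369. 230.] 239 ztop 25.9 mean [ 435.3 -216.7   21.2] topmean [ 434.5 -216.1   22.2]
[218. 256.] 332 ztop 64.8 mean [366.5 222.5  51.1] topmean [366.7 238.   60.8]
[476. 258.] 83 ztop 67.4 mean [ 351.3 -518.6   56.9] topmean [ 351.3 -523.4   63.2]
table -0.4079045676810438
deck z 39.99442357631165 ((548.6849365234375, 111.67709350585938), (94.02837371826172, 327.1916809082031), 9.855969429016113)
proj base [297.7412199  379.71095769] [296.14237012 210.02431412] [230.75181001 211.13584542]
```

View pics/crop1.png

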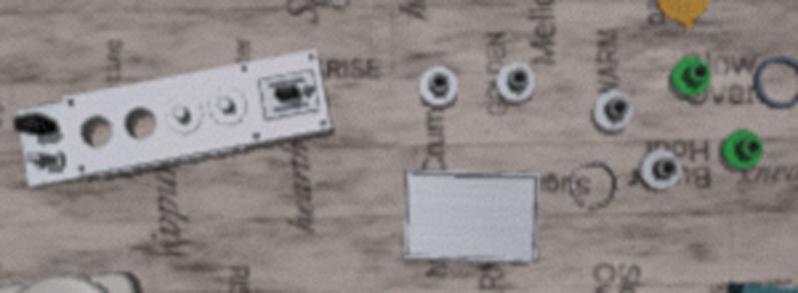

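Identification, in crop pixels:
- **Nozzles:** the grey-flanged parts at (438,86), (516,80), (613,110) and (661,168) fit the description. The two green ones at (690,75) and (741,150) are look-alikes, so I leave them alone.
- **Plugs:** slim knobs at (183,117) and (227,105).
- **Empty bores:** (97,130) and (140,123).
- **Gate plate:** at (290,93), with its boss on the outer (right) side.

Next I turn the tool to the depositor's yaw (about 99.9°) and fly over to it.

Call:
servo_tool([
  [[0,0,0],-0.0486,1],
  [[0,0,0],-0.0486,1],
  [[0,0,0],-0.0486,1],
  [[0,0,0],-0.0486,1],
  [[0,0,0],-0.0486,1],
  [[0,0,0],-0.0486,1],
  [[0,0,0],-0.0486,1],
  [[0,0,0],-0.0486,1],
  [[0,0,0],-0.0486,1],
  [[0,0,0],-0.0486,1],
  [[0,0,0],-0.0486,1],
  [[0,0,0],-0.0486,1],
  [[0,0,0],-0.0486,1],
  [[0.9,0.6,0],0,1],
  [[0.9,0.6,0],0,1],
  [[0.9,0.6,0],0,1],
  [[0.9,0.6,0],0,1],
  [[0.9,0.6,0],0,1],
  [[0.9,0.6,0],0,1],
  [[0.9,0.6,0],0,1],
], grip_force=60)

```text
t: 1.77
eef_pos: [347.4, -360.6, 231.1]
orientation: [-3.141, -0.0, 1.745]
wrist_force: [0.8, -0.9, -0.6]
finger_gap: 85.2
gripper_force: 0.0
```

Call:
servo_tool([
  [[0.9,0.6,0],0,1],
  [[0.9,0.6,0],0,1],
  [[0.9,0.6,0],0,1],
  [[0.9,0.6,0],0,1],
  [[0.9,0.6,0],0,1],
  [[0.9,0.6,0],0,1],
  [[0.9,0.6,0],0,1],
  [[0.9,0.6,0],0,1],
  [[0.9,0.6,0],0,1],
  [[0.9,0.6,0],0,1],
  [[0.9,0.6,0],0,1],
  [[0.9,0.6,0],0,1],
  [[0,0,0],0,1],
  [[0,0,0],0,1],
  [[0,0,0],0,1],
])

```text
t: 3.02
eef_pos: [503.4, -5.8, 231.0]
orientation: [-3.141, 0.0, 1.746]
wrist_force: [-0.1, -0.2, -0.8]
finger_gap: 85.2
gripper_force: 0.0
```

```bash
python3 - <<'E'
from h import *
d=grab("wrist");save(d,'w1.png')
print(d['s']['eef_pos'],d['s']['orientation'],d['s']['q'],np.round(d['tool_from_camera'],3),d['fx'],d['cx'],d['cy'])
d.pop('s');np.savez('w1.npz',**d)
E
```

```text
[503.41889633  -5.83800469 231.0319309 ] [-3.14087354e+00  2.43965168e-05  1.74566284e+00] [-1.30096546e-01  3.24166758e-01  1.63918606e+00 -2.58809594e-04
  1.17891846e+00 -3.04864121e-01] [[  -0.      -0.961   -0.277   70.817]
 [   1.       0.      -0.      -1.047]
 [   0.      -0.277    0.961 -142.892]
 [   0.       0.       0.       1.   ]] 336.6428577599734 323.811516583649 196.38764401759812
```

View pics/w1.png

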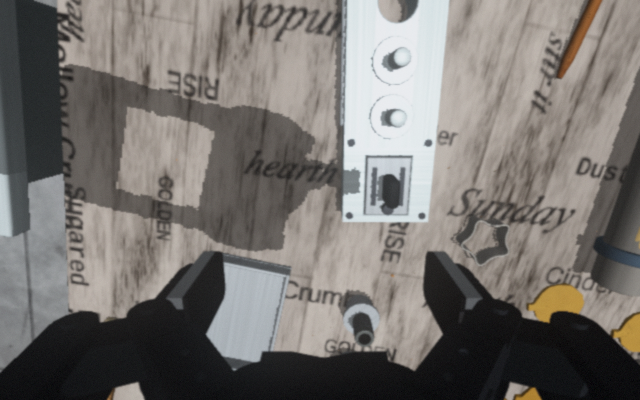

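The wrist view shows both plug knobs at (398,57) and (396,118), the gate plate at (387,187) and the nozzle at (362,318). Depositor +y is up in the image and +x is right. I'll centre over the head and measure from this second place.

Call:
servo_tool([
  [[0.8,0.5,0],0,1],
  [[0.8,0.5,0],0,1],
  [[0.8,0.5,0],0,1],
  [[0.8,0.5,0],0,1],
  [[0,0,0],0,1],
  [[0,0,0],0,1],
  [[0,0,0],0,1],
])

```text
t: 3.65
eef_pos: [545.9, 98.1, 231.2]
orientation: [-3.141, 0.0, 1.744]
wrist_force: [0.5, -0.4, 0.6]
finger_gap: 85.1
gripper_force: 0.0
```

```bash
python3 - <<'E'
from h import *
d=grab("wrist");save(d,'w2.png')
import pickle;pickle.dump(d,open('w2.pkl','wb'))
P=pts(d);z=P[...,2];print(d['s']['eef_pos'])
for lo,hi,mn in((30,36,0),(55,100,20),(20,26,0)):pass
m=((z>50)&(z<110)&(P[...,0]>440)).astype(np.uint8)
n,l,st,c=cv2.connectedComponentsWithStats(m)
for i in range(1,n):
    if st[i,4]>60:
        Q=P[l==i];print('tall',c[i].round(1),st[i,4],Q.mean(0).round(1),Q[:,2].max().round(1))
dk=((z>35)&(z<46)).astype(np.uint8)
n,l,st,c=cv2.connectedComponentsWithStats(dk);i=1+st[1:,4].argmax();mm=(l==i)
A=np.c_[P[mm][:,:2],np.ones(mm.sum())];print('deck z',np.median(z[mm]),mm.sum(),c[i])
cs,_=cv2.findContours(mm.astype(np.uint8),cv2.RETR_CCOMP,cv2.CHAIN_APPROX_NONE)
for q in cs:
    if len(q)<25: continue
    w=np.array([plane(d,u,v,40)[:2] for u,v in q[:,0]],np.float32);print(len(q),q[:,0].mean(0).round(1),cv2.minAreaRect(w))
E
```

```text
[545.86052884  98.12944346 231.15499664]
tall [608.1 218.1] 5882 [834.6 100.8  54.2] 58.5
tall [329.  166.6] 283 [547.3 110.2  71. ] 75.9
tall [328.4 216.7] 295 [555.5  61.9  69.5] 75.8
tall [328.2 279.4] 390 [567.   -3.9  70.4] 77.4
deck z 40.54767936203922 22014 [328.60179886 157.84228218]
739 [328.6 155.9] ((550.0364379882812, 94.69371032714844), (90.08175659179688, 288.0958251953125), 9.709218978881836)
30 [348.  271.5] ((590.2887573242188, -7.847661972045898), (2.220597267150879, 18.42947769165039), 11.12712574005127)
89 [328.1 278.7] ((570.840576171875, -21.039167404174805), (14.559147834777832, 47.35126495361328), 9.851846694946289)
32 [307. 250.] ((541.05712890625, 9.805566787719727), (3.25685453414917, 18.905242919921875), 9.19010066986084)
61 [328.4 216.2] ((557.6859741210938, 52.21406555175781), (17.952688217163086, 26.696563720703125), 9.955123901367188)
60 [328.9 166.4] ((548.8350830078125, 104.2536392211914), (20.834945678710938, 20.908308029174805), 54.983985900878906)
106 [329.  110.6] ((539.1480102539062, 157.84559631347656), (35.561614990234375, 35.43692398071289), 64.87512969970703)
111 [329.3  55.2] ((530.7343139648438, 206.6160888671875), (35.45668029785156, 34.621089935302734), 53.54144287109375)
```

View pics/w2.png

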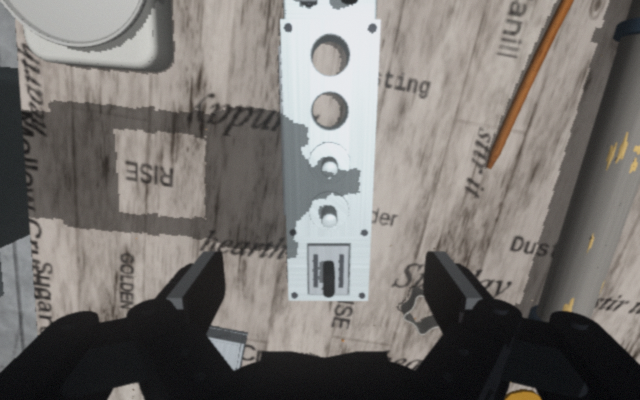

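The wrist view shows the empty bores at (329,55) and (329,110), and plugs at (329,166) and (328,216). The gate plate is at (328,272), boss outward. Fitted depositor origin is (543.4, 133.0) with yaw 9.75°, and both views put the deck at about 40 mm. I grasp the plug at y = -25.

Call:
servo_tool([
  [[0.33,0.12,1],0,1],
  [[0,0,1],0,1],
  [[0,0,1],0,1],
  [[0,0,1],0,1],
  [[0,0,1],0,1],
  [[0,0,0.6],0,1],
  [[0,0,0.5],0,1],
  [[0,0,0],0,-1],
  [[0,0,0],0,-1],
  [[0,0,0],0,-1],
  [[0,0,0],0,-1],
  [[0,0,0],0,-1],
  [[0,0,0],0,-1],
  [[0,0,0],0,-1],
  [[0,0,0],0,-1],
  [[0,0,0],0,-1],
])

```text
t: 5.03
eef_pos: [548.5, 109.6, 49.3]
orientation: [3.14, 0.0, 1.745]
wrist_force: [-0.7, -0.2, 10.8]
finger_gap: 13.8
gripper_force: 58.4
```

```bash
python3 - <<'E'
from h import *
s=state();print(s['eef_pos'],s['finger_gap'],s['gripper_force'],s['wrist_force'])
d=prep(dict(np.load("top0.npz")))
h=cv2.cvtColor(d['frame'],cv2.COLOR_RGB2HSV)
P=pts(d);z=P[...,2]
f=d['frame'].astype(int);m=((f.min(2)>150)&(f.max(2)-f.min(2)<30)).astype(np.uint8);m[:205]=0;m[255:]=0;m[:,:330]=0;m[:,405:]=0
m=cv2.morphologyEx(m,cv2.MORPH_OPEN,np.ones((5,5)))
n,l,st,c=cv2.connectedComponentsWithStats(m);i=1+st[1:,4].argmax();print(st[i],c[i])
ys,xs=np.where(l==i);w=np.array([plane(d,u,v,4)[:2] for u,v in zip(xs,ys)],np.float32);print(cv2.minAreaRect(w),w.mean(0))
E
```

```text
[548.53766925 109.60645616  49.31726895] 13.847568088020827 58.360907435417175 [-0.67347086 -0.20615779 10.82061361]
[ 342  216   48   32 1395] [366.03655914 231.40716846]
((431.7734680175781, -209.31619262695312), (141.74725341796875, 91.48231506347656), 87.2957992553711) [ 431.79126 -210.45403]
```

Gap 13.8 mm at 58 N. I lift and check that it holds.

Call:
servo_tool([
  [[0,0,-0.2],0,-1],
  [[0,0,-0.4],0,-1],
  [[0,0,-0.7],0,-1],
  [[0,0,-1],0,-1],
  [[0,0,-1],0,-1],
  [[0,0,0],0,-1],
  [[0,0,0],0,-1],
])

```text
t: 5.62
eef_pos: [549.0, 109.8, 149.2]
orientation: [3.138, 0.0, 1.745]
wrist_force: [0.9, 0.2, -0.5]
finger_gap: 13.9
gripper_force: 58.6
```

```bash
python3 - <<'E'
from h import *
d=grab("wrist");save(d,'w3.png',(160,100,480,400),1.6);print(d['s']['eef_pos'],d['s']['wrist_force'])
P=pts(d);Q=P[270:400,250:400];print(np.round([np.nanmin(Q[...,2]),np.nanmax(Q[...,2])],1))
E
```

```text
[548.99658997 109.78178465 149.20684285] [ 0.9017995   0.1702339  -0.51933497]
[ -1.2 246.1]
```

View pics/w3.png

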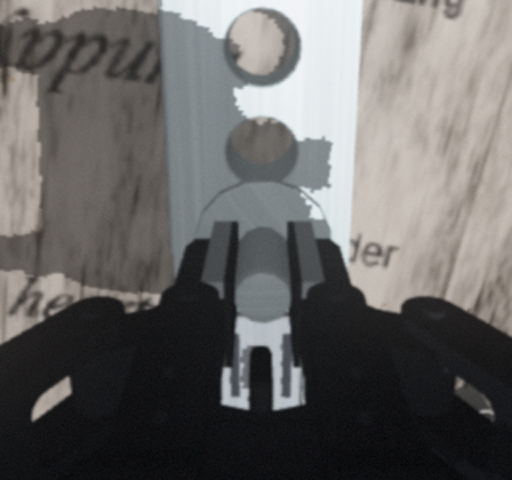

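The plug is out and hanging straight between the pads at (263,290) in the crop, and its bore at (262,150) is clear. I carry it to the tray.

Call:
servo_tool([
  [[-0.98,-0.61,0],0,-1],
  [[-0.98,-0.61,0],0,-1],
  [[-0.98,-0.61,0],0,-1],
  [[-0.98,-0.61,0],0,-1],
  [[-0.98,-0.61,0],0,-1],
  [[-0.98,-0.61,0],0,-1],
  [[-0.98,-0.61,0],0,-1],
  [[-0.98,-0.61,0],0,-1],
  [[-0.98,-0.61,0],0,-1],
  [[0,0,1],0,-1],
  [[0,0,1],0,-1],
  [[0,0,1],0,-1],
  [[0,0,0.7],0,-1],
  [[0,0,0.25],0,-1],
  [[0,0,0],0,-1],
])

```text
t: 6.92
eef_pos: [430.5, -178.9, 26.9]
orientation: [-3.139, -0.002, 1.745]
wrist_force: [0.9, -0.1, -0.5]
finger_gap: 14.1
gripper_force: 65.6
```

Call:
servo_tool([
  [[0,0,0],0,1],
  [[0,0,0],0,1],
  [[0,0,0],0,1],
  [[0,0,0],0,1],
  [[0,0,-0.6],0,1],
  [[0,0,-1],0,1],
  [[0,0,-1],0,1],
  [[0,0,-1],0,1],
])

```text
t: 7.58
eef_pos: [431.3, -179.3, 138.2]
orientation: [-3.141, -0.0, 1.745]
wrist_force: [0.7, -0.3, -1.2]
finger_gap: 85.4
gripper_force: 0.0
```

```bash
python3 - <<'E'
from h import *
d=grab("top");save(d,'t2.png',(190,150,490,260),2.66);s=state();print(s['eef_pos'],s['orientation'])
p=np.array([556.1,59.1])-s['eef_pos'][:2];a=s['orientation'][2];print((p@[np.cos(a),np.sin(a)])/30,(p@[np.sin(a),-np.cos(a)])/30)
E
```

```text
[ 433.41934609 -180.36942688  143.00113184] [3.13694648 0.00383149 1.74521572]
7.1515503915615914 5.412531092946917
```

View pics/t2.png

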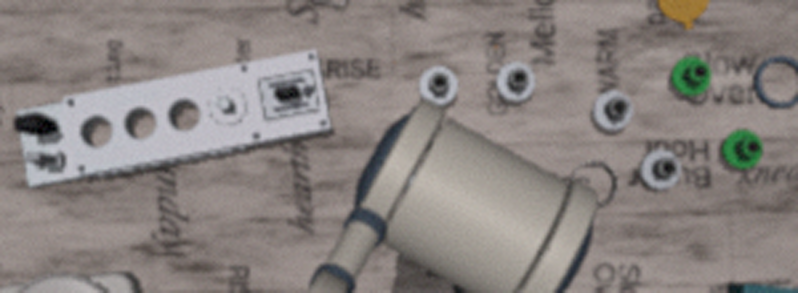

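The tray is hidden by the arm; I'll check it with the wrist camera on the next trip. The bore at crop (183,115) is now empty and one plug remains at (227,105). All four nozzles are still in place. On to plug 2.

Call:
servo_tool([
  [[0.89,0.67,0],0,1],
  [[0.89,0.67,0],0,1],
  [[0.89,0.67,0],0,1],
  [[0.89,0.67,0],0,1],
  [[0.89,0.67,0],0,1],
  [[0.89,0.67,0],0,1],
  [[0.89,0.67,0],0,1],
  [[0.89,0.67,0],0,1],
  [[0,0,0],0,1],
  [[0,0,0],0,1],
  [[0,0,0],0,1],
  [[0,0,0],0,1],
])

```text
t: 8.63
eef_pos: [552.5, 58.0, 136.8]
orientation: [-3.141, 0.0, 1.744]
wrist_force: [-0.1, -0.8, -0.6]
finger_gap: 85.5
gripper_force: 0.0
```

```bash
cat >> h.py <<'E'
def to(x,y,z=None,s=None):
    s=s or state();a=s['orientation'][2];p=np.array([x,y])-s['eef_pos'][:2]
    r=[(p@[np.cos(a),np.sin(a)])/30,(p@[np.sin(a),-np.cos(a)])/30]
    if z is not None: r.append((s['eef_pos'][2]-z)/30)
    print('pose',np.round(s['eef_pos'],1),'yaw',round(np.degrees(a),2),'shares',np.round(r,3))
E
python3 - <<'E'
from h import *
to(556.1,59.1,48)
d=grab("wrist");P=pts(d);z=P[...,2];print(d['s']['eef_pos'])
m=((z>55)&(z<90)&(abs(P[...,0]-556)<20)&(abs(P[...,1]-60)<20));print(P[m].mean(0),m.sum())
# blob centre ray at mid height
E
```

```text
pose [552.5  58.  136.8] yaw 99.94 shares [0.016 0.124 2.961]
[552.52938339  57.98608189 136.81831777]
[555.68671366  61.48972476  71.01651233] 571
```

Call:
servo_tool([
  [[0.03,0.13,0.9],0,1],
  [[0,0,1],0,1],
  [[0,0,0.7],0,1],
  [[0,0,0.36],0,1],
  [[0,0,0],0,-1],
  [[0,0,0],0,-1],
  [[0,0,0],0,-1],
  [[0,0,0],0,-1],
  [[0,0,0],0,-1],
  [[0,0,0],0,-1],
  [[0,0,0],0,-1],
  [[0,0,0],0,-1],
  [[0,0,-0.2],0,-1],
  [[0,0,-0.4],0,-1],
  [[0,0,-0.7],0,-1],
  [[0,0,-1],0,-1],
  [[0,0,-1],0,-1],
  [[0,0,0],0,-1],
])

```text
t: 10.18
eef_pos: [559.3, 60.4, 152.6]
orientation: [3.134, 0.001, 1.745]
wrist_force: [1.6, 0.5, -0.3]
finger_gap: 14.0
gripper_force: 58.6
```

```bash
python3 - <<'E'
from h import *
to(432,-243); print(state()['finger_gap'])
E
```

```text
pose [559.3  60.4 152.6] yaw 99.99 shares [-9.223 -5.933]
14.019466818238023
```

Call:
servo_tool([
  [[-0.92,-0.58,0],0,-1],
  [[-0.92,-0.58,0],0,-1],
  [[-0.92,-0.58,0],0,-1],
  [[-0.92,-0.58,0],0,-1],
  [[-0.92,-0.58,0],0,-1],
  [[-0.92,-0.58,0],0,-1],
  [[-0.92,-0.58,0],0,-1],
  [[-0.92,-0.58,0],0,-1],
  [[-0.92,-0.58,0],0,-1],
  [[-0.92,-0.58,0],0,-1],
  [[0,0,1],0,-1],
  [[0,0,1],0,-1],
  [[0,0,1],0,-1],
  [[0,0,0.7],0,-1],
  [[0,0,0.23],0,-1],
  [[0,0,0],0,-1],
  [[0,0,0],0,-1],
])

```text
t: 11.6
eef_pos: [433.2, -241.7, 29.3]
orientation: [-3.141, -0.0, 1.745]
wrist_force: [0.0, 0.0, -0.2]
finger_gap: 14.1
gripper_force: 65.2
```

Call:
servo_tool([
  [[0,0,0],0,1],
  [[0,0,0],0,1],
  [[0,0,0],0,1],
  [[0,0,0],0,1],
  [[0,0,-0.6],0,1],
  [[0,0,-1],0,1],
  [[0,0,-1],0,1],
  [[0,0,-1],0,1],
  [[0,0,0],0,1],
  [[0,0,0],0,1],
  [[0,0,0],0,1],
])

```text
t: 12.52
eef_pos: [433.0, -241.6, 136.9]
orientation: [3.142, 0.0, 1.745]
wrist_force: [-0.7, -0.0, -0.9]
finger_gap: 85.2
gripper_force: 0.0
```

```bash
python3 - <<'E'
from h import *
d=grab("wrist");save(d,'w4.png')
P=pts(d);z=P[...,2];print(d['s']['eef_pos'])
m=((z>15)&(z<64)&(P[...,0]>380)&(P[...,0]<480)&(P[...,1]>-290)&(P[...,1]<-130)).astype(np.uint8)
n,l,st,c=cv2.connectedComponentsWithStats(m)
for i in range(1,n):
    if st[i,4]>60:
        Q=P[l==i];print(c[i].round(),st[i,4],Q.mean(0).round(1),Q[:,2].max().round(1))
to(567.8,-8.9)
E
```

```text
[ 433.02591245 -241.55266781  136.94725072]
[327. 143.] 3739 [ 427.9 -207.    21.1] 24.5
[335. 112.] 2522 [ 429.1 -179.3   29.5] 55.9
[325. 193.] 2089 [ 432.3 -239.9   30.6] 55.8
pose [ 432.7 -241.4  136.4] yaw 99.98 shares [6.851 5.778]
```

View pics/w4.png

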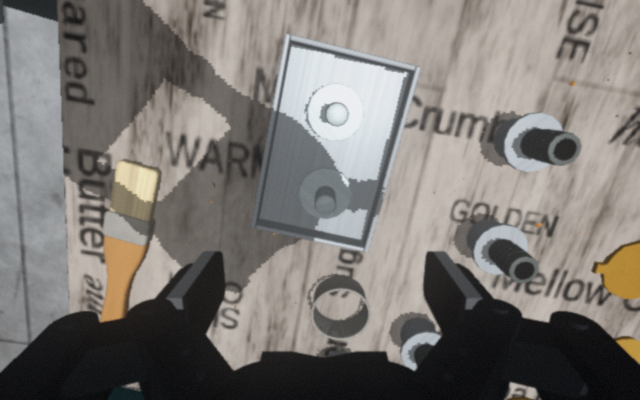

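Both plugs stand upright in the tray, at (335,112) and (325,193). Next is the gate plate: I hover over it and measure its bar.

Call:
servo_tool([
  [[0.86,0.72,0],0,1],
  [[0.86,0.72,0],0,1],
  [[0.86,0.72,0],0,1],
  [[0.86,0.72,0],0,1],
  [[0.86,0.72,0],0,1],
  [[0.86,0.72,0],0,1],
  [[0.86,0.72,0],0,1],
  [[0.86,0.72,0],0,1],
  [[0,0,0],0,1],
  [[0,0,0],0,1],
  [[0,0,0],0,1],
  [[0,0,0],0,1],
])

```text
t: 13.57
eef_pos: [566.8, -9.1, 136.4]
orientation: [-3.14, -0.0, 1.744]
wrist_force: [-0.7, -0.0, 0.0]
finger_gap: 85.4
gripper_force: 0.0
```

```bash
python3 - <<'E'
from h import *
d=grab("wrist");save(d,'w5.png',(200,120,460,330),2.2)
P=pts(d);z=P[...,2];print(d['s']['eef_pos'])
near=(abs(P[...,0]-568)<40)&(abs(P[...,1]+9)<50)
for lo,hi in((70,82),(50,82),(41.5,45.5)):
    m=near&(z>lo)&(z<hi);print(lo,m.sum(),P[m].mean(0),cv2.minAreaRect(P[m][:,:2].astype(np.float32)))
to(567.8,-8.9,48)
E
```

```text
[566.81929031  -9.13134502 136.36047397]
70 702 [567.68821306  -7.22376977  74.44293604] ((567.822021484375, -8.107983589172363), (11.211567878723145, 26.943532943725586), 10.485576629638672)
50 930 [567.87018679  -8.42075044  70.08721841] ((569.127685546875, -15.237733840942383), (11.729439735412598, 41.86918258666992), 9.666999816894531)
41.5 4081 [567.2613636   -4.42734239  43.25893834] ((567.8892211914062, -5.153678894042969), (79.58393096923828, 92.40139770507812), 0.2981015741825104)
pose [566.9  -9.3 136.6] yaw 99.92 shares [0.009 0.031 2.953]
```

View pics/w5.png

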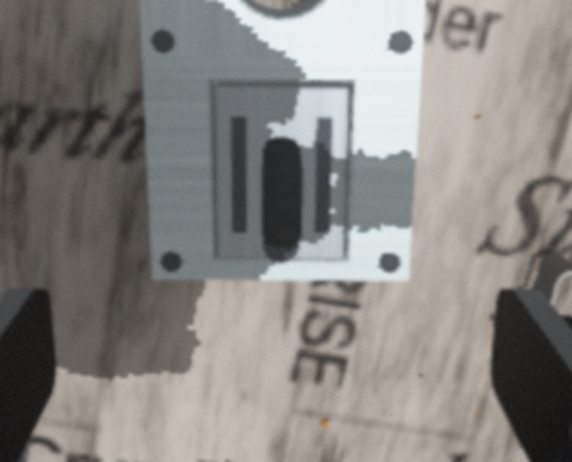

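The bar is centred at about (567.8, -8.2), 11×27 mm, with its top at 74.5 mm, which matches the text. The plate outline is in crop (212–352, 82–258) and the boss is at the far end behind the bar. I grasp and lift it.

Call:
servo_tool([
  [[0.03,0.03,0.9],0,1],
  [[0,0,1],0,1],
  [[0,0,0.7],0,1],
  [[0,0,0.4],0,1],
  [[0,0,0],0,0],
  [[0,0,0],0,-1],
  [[0,0,0],0,-1],
  [[0,0,0],0,-1],
  [[0,0,0],0,-1],
  [[0,0,0],0,-1],
  [[0,0,0],0,-1],
  [[0,0,0],0,-1],
  [[0,0,0],0,-1],
  [[0,0,-0.2],0,-1],
  [[0,0,-0.4],0,-1],
  [[0,0,-0.7],0,-1],
  [[0,0,-0.7],0,-1],
  [[0,0,0],0,-1],
  [[0,0,0],0,-1],
  [[0,0,0],0,-1],
], grip_force=90)

```text
t: 15.28
eef_pos: [568.1, -7.4, 106.9]
orientation: [-3.141, -0.0, 1.745]
wrist_force: [-0.4, -0.7, -0.9]
finger_gap: 10.5
gripper_force: 88.4
```

```bash
python3 - <<'E'
from h import *
s=state();print(s['eef_pos'],s['orientation'],s['finger_gap'],s['wrist_force'],s['q'])
d=grab("wrist");save(d,'w6.png',(160,100,480,400),2)
P=pts(d);z=P[...,2]
T=np.array(d['tool_from_camera'])
E
```

```text
[568.05757106  -7.35615662 106.89856098] [-3.14137426e+00 -9.31764134e-05  1.74510344e+00] 10.473166688317127 [-0.42793107 -0.71210392 -0.89281288] [-1.18068086e-01  5.65053504e-01  1.62218507e+00  3.21958716e-05
  9.54590060e-01 -2.92393815e-01]
```

View pics/w6.png

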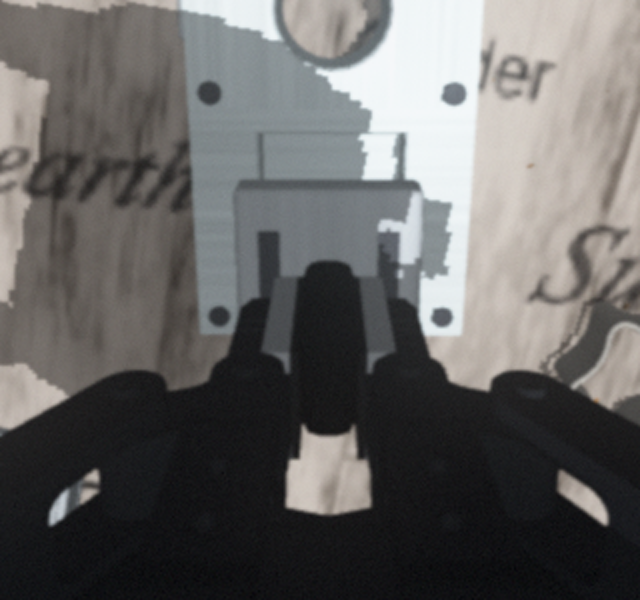

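The plate is held level, with the pocket edge visible behind it at crop (260–405, 133). Now the half turn: 26 rows at 6.92°.

Call:
servo_tool([
  [[0,0,0],0.0577,-1],
  [[0,0,0],0.0577,-1],
  [[0,0,0],0.0577,-1],
  [[0,0,0],0.0577,-1],
  [[0,0,0],0.0577,-1],
  [[0,0,0],0.0577,-1],
  [[0,0,0],0.0577,-1],
  [[0,0,0],0.0577,-1],
  [[0,0,0],0.0577,-1],
  [[0,0,0],0.0577,-1],
  [[0,0,0],0.0577,-1],
  [[0,0,0],0.0577,-1],
  [[0,0,0],0.0577,-1],
  [[0,0,0],0.0577,-1],
  [[0,0,0],0.0577,-1],
  [[0,0,0],0.0577,-1],
  [[0,0,0],0.0577,-1],
  [[0,0,0],0.0577,-1],
  [[0,0,0],0.0577,-1],
  [[0,0,0],0.0577,-1],
])

```text
t: 17.0
eef_pos: [567.7, -7.4, 106.0]
orientation: [3.141, 0.002, -0.678]
wrist_force: [-0.1, 0.0, -1.4]
finger_gap: 10.4
gripper_force: 88.2
```

Call:
servo_tool([
  [[0,0,0],0.0577,-1],
  [[0,0,0],0.0577,-1],
  [[0,0,0],0.0577,-1],
  [[0,0,0],0.0577,-1],
  [[0,0,0],0.0577,-1],
  [[0,0,0],0.0577,-1],
  [[0,0,0],0,-1],
  [[0,0,0],0,-1],
  [[0,0,0],0,-1],
])

```text
t: 17.75
eef_pos: [568.0, -7.4, 106.6]
orientation: [3.141, 0.0, -1.393]
wrist_force: [0.5, 0.2, -1.8]
finger_gap: 10.5
gripper_force: 88.2
```

```bash
python3 - <<'E'
from h import *
d=grab("wrist");save(d,'w7.png',(160,100,480,400),2)
s=d['s'];print(s['eef_pos'],np.degrees(s['orientation']),s['q'][5],s['finger_gap'])
for n,p in(('bore-75',(556.1,59.1,40)),):print(n,proj(d,p))
D=lambda x,y,z:np.array([543.4,133.0,0])+[x*np.cos(.1702)-y*np.sin(.1702),x*np.sin(.1702)+y*np.cos(.1702),z]
for x,y in((-23,-175),(23,-175),(-45,-182.8),(45,-182.8)):print(x,y,(proj(d,D(x,y,40))-[160,100])*2)
E
```

```text
[568.04790804  -7.39590472 106.57533506] [ 1.79949054e+02  1.55551422e-02 -7.97874771e+01] 2.8452260472353896 10.514111728180605
bore-75 [322.16761307 300.55304419]
-23 -175 [399.60982794 123.14258551]
23 -175 [253.25388456 122.00696119]
-45 -182.8 [471.19623862  98.89724527]
45 -182.8 [181.89635839  96.61796716]
```

View pics/w7.png

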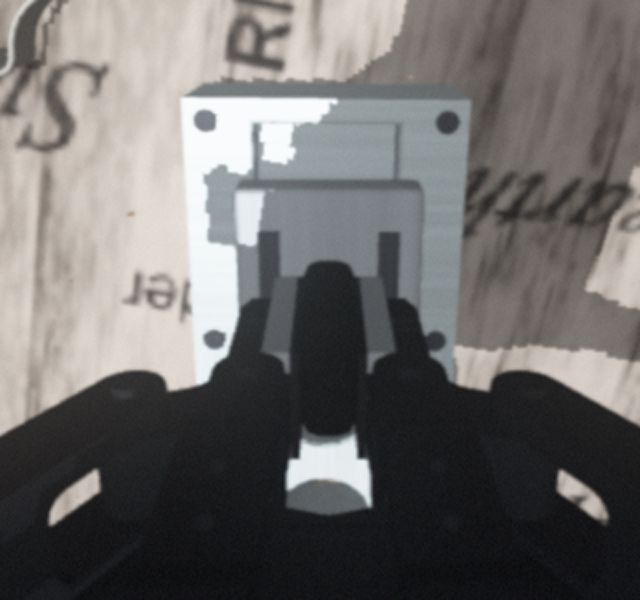

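After the turn the pocket's outer edge is at crop row 123, columns 253–399, against row 133, columns 260–405 before. So the plate must shift about +3 mm in tool x and -1.8 mm in tool y. I apply that and lower until the tip enters.

Call:
servo_tool([
  [[0.1,-0.06,0.5],0.004,-1],
  [[0,0,0.6],0,-1],
  [[0,0,0.3],0,-1],
  [[0,0,0.1],0,-1],
  [[0,0,0.1],0,-1],
  [[0,0,0.1],0,-1],
  [[0,0,0],0,-1],
  [[0,0,0],0,-1],
])

```text
t: 18.47
eef_pos: [570.9, -10.1, 56.5]
orientation: [-3.141, -0.0, -1.405]
wrist_force: [-0.1, -0.6, -0.9]
finger_gap: 10.3
gripper_force: 88.2
```

Call:
servo_tool([
  [[0,0,0.08],0,-1],
  [[0,0,0.08],0,-1],
  [[0,0,0],0,-1],
  [[0,0,0],0,-1],
])

```text
t: 18.8
eef_pos: [570.5, -10.1, 51.6]
orientation: [-3.142, -0.0, -1.405]
wrist_force: [-2.0, -1.2, -0.1]
finger_gap: 10.2
gripper_force: 89.8
```

Call:
servo_tool([
  [[0,0,0.08],0,-1],
  [[0,0,0.06],0,-1],
  [[0,0,0.04],0,-1],
  [[0,0,0],0,-1],
  [[0,0,0],0,-1],
])

```text
t: 19.22
eef_pos: [570.5, -10.1, 47.9]
orientation: [-3.141, -0.0, -1.405]
wrist_force: [-16.4, 0.3, 46.9]
finger_gap: 10.5
gripper_force: 97.1
```

Vertical force is 47 N, about 1 mm above the expected seat. I release and inspect.

Call:
servo_tool([
  [[0,0,-0.03],0,-1],
  [[0,0,0],0,-0.4],
  [[0,0,0],0,0.2],
  [[0,0,0],0,1],
  [[0,0,0],0,1],
  [[0,0,-0.5],0,1],
  [[0,0,-0.8],0,1],
  [[0,0,-0.8],0,1],
  [[0,0,-0.8],0,1],
  [[0,0,0],0,1],
  [[0,0,0],0,1],
  [[0,0,0],0,1],
])

```text
t: 20.22
eef_pos: [570.4, -10.0, 133.2]
orientation: [3.141, 0.0, -1.405]
wrist_force: [0.2, 0.4, -0.0]
finger_gap: 85.6
gripper_force: 0.0
```

```bash
python3 - <<'E'
from h import *
d=grab("wrist");save(d,'w8.png',(190,100,450,310),2.2)
s=d['s'];print(s['eef_pos'],np.degrees(s['orientation']))
P=pts(d);z=P[...,2]
D=np.array([543.4,133.0]);a=.1702;X=(P[...,:2]-D)@[np.cos(a),np.sin(a)];Y=(P[...,:2]-D)@[-np.sin(a),np.cos(a)]
m=(abs(X)<21)&(abs(Y+144)<29)&(abs(X)>9)&(z>38)&(z<48)
A=np.c_[X[m],Y[m]+144,np.ones(m.sum())];print('plate fit',np.linalg.lstsq(A,z[m],rcond=None)[0],m.sum())
m2=(abs(X)<42)&(abs(X)>27)&(Y<-110)&(Y>-178)&(z>36)&(z<46);print('deck',np.median(z[m2]),np.linalg.lstsq(np.c_[X[m2],Y[m2]+144,np.ones(m2.sum())],z[m2],rcond=None)[0])
m=(z>60)&(abs(X)<15)&(abs(Y+144)<30);print('bar',X[m].mean(),Y[m].mean()+144,np.percentile(z[m],95))
m=(z>47)&(z<58)&(abs(X)<10)&(abs(Y+144)>15)&(abs(Y+144)<30);print('boss',m.sum(),X[m].mean(),Y[m].mean()+144,np.percentile(z[m],95))
E
```

```text
[570.4071076  -10.02244559 133.24343438] [ 1.79973498e+02  9.41730448e-03 -8.05220374e+01]
plate fit [1.88851984e-03 1.58725612e-03 4.33567491e+01] 2480
deck 40.315452541337436 [-5.22978051e-04 -2.66707976e-03  4.03213422e+01]
bar 0.043841532246012345 -11.4621971719437 226.9635027207896
boss 93 1.5799517222652322 24.29864853592113 53.11259353028961
```

View pics/w8.png

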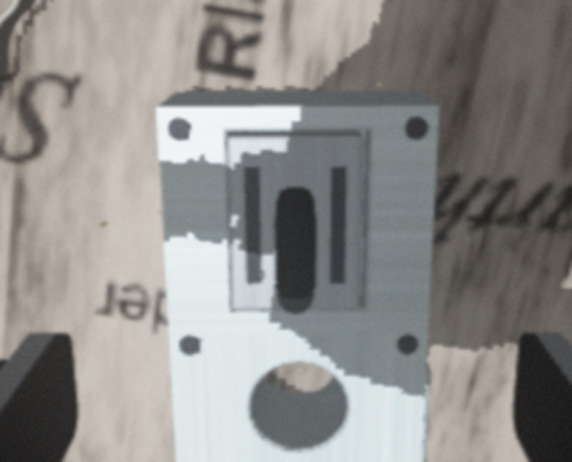

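The plate sits flat, 3.0 mm proud of the deck, with its boss (near crop (295,300)) toward the bores: fully home. I turn the tool back and go to the first nozzle.

Call:
servo_tool([
  [[0,0,0],-0.0578,1],
  [[0,0,0],-0.0578,1],
  [[0,0,0],-0.0578,1],
  [[0,0,0],-0.0578,1],
  [[0,0,0],-0.0578,1],
  [[0,0,0],-0.0578,1],
  [[0,0,0],-0.0578,1],
  [[0,0,0],-0.0578,1],
  [[0,0,0],-0.0578,1],
  [[0,0,0],-0.0578,1],
  [[0,0,0],-0.0578,1],
  [[0,0,0],-0.0578,1],
  [[0,0,0],-0.0578,1],
  [[0,0,0],-0.0578,1],
  [[0,0,0],-0.0578,1],
  [[0,0,0],-0.0578,1],
  [[0,0,0],-0.0578,1],
  [[0,0,0],-0.0578,1],
  [[0,0,0],-0.0578,1],
  [[0,0,0],-0.0578,1],
])

```text
t: 21.93
eef_pos: [570.0, -10.0, 132.5]
orientation: [-3.14, 0.001, 1.022]
wrist_force: [1.2, -0.6, 0.0]
finger_gap: 85.2
gripper_force: 0.0
```

Call:
servo_tool([
  [[0,0,0],-0.0578,1],
  [[0,0,0],-0.0578,1],
  [[0,0,0],-0.0578,1],
  [[0,0,0],-0.0578,1],
  [[0,0,0],-0.0578,1],
  [[0,0,0],-0.0578,1],
  [[-0.93,-0.11,0],0,1],
  [[-0.93,-0.11,0],0,1],
  [[-0.93,-0.11,0],0,1],
  [[-0.93,-0.11,0],0,1],
  [[-0.93,-0.11,0],0,1],
  [[-0.93,-0.11,0],0,1],
  [[0,0,0],0,1],
  [[0,0,0],0,1],
  [[0,0,0],0,1],
  [[0,0,0],0,1],
])

```text
t: 23.27
eef_pos: [579.3, -177.3, 133.2]
orientation: [-3.141, -0.001, 1.743]
wrist_force: [0.1, 1.2, 0.5]
finger_gap: 85.4
gripper_force: 0.0
```

```bash
cat >> h.py <<'E'
def noz(x,y,zlo=58,zhi=70,r=30,name="wrist"):
    d=grab(name);P=pts(d);z=P[...,2]
    m=(z>zlo)&(z<zhi)&(np.hypot(P[...,0]-x,P[...,1]-y)<r)
    if m.sum()<20: print('none');return None
    Q=P[m];Q=Q[Q[:,2]>np.percentile(Q[:,2],90)-3]
    (c,rad)=cv2.minEnclosingCircle(Q[:,:2].astype(np.float32))
    s=d['s'];a=s['orientation'][2];c=np.array(c)
    print('cam circle',np.round(c,1),'r',round(rad,1),'mean',Q.mean(0).round(1),'n',len(Q),'rgb',d['frame'][m].mean(0).round())
    return d,c
def nozto(x,y,zt):
    d,c=noz(x,y); a=d['s']['orientation'][2]; c=c+1.0*np.array([np.sin(a),-np.cos(a)])
    to(c[0],c[1],zt,d['s'])
E
python3 - <<'E'
from h import *
nozto(580,-178,36)
E
```

```text
cam circle [ 576.9 -175.3] r 11.0 mean [ 576.6 -175.    64.4] n 776 rgb [57. 57. 56.]
pose [ 579.3 -177.3  133.2] yaw 99.86 shares [ 0.081 -0.033  3.239]
```

Call:
servo_tool([
  [[0.08,-0.03,1],0,1],
  [[0,0,1],0,1],
  [[0,0,0.8],0,1],
  [[0,0,0.44],0,1],
  [[0,0,0],0,0],
  [[0,0,0],0,-1],
  [[0,0,0],0,-1],
  [[0,0,0],0,-1],
  [[0,0,0],0,-1],
  [[0,0,0],0,-1],
  [[0,0,0],0,-1],
  [[0,0,0],0,-1],
  [[0,0,-0.3],0,-1],
  [[0,0,-0.8],0,-1],
  [[0,0,-1],0,-1],
  [[0,0,-1],0,-1],
  [[0,0,0],0,-1],
  [[0,0,0],0,-1],
  [[0,0,0],0,-1],
], grip_force=70)

```text
t: 24.9
eef_pos: [578.1, -176.1, 129.7]
orientation: [3.142, 0.0, 1.742]
wrist_force: [-0.5, 0.0, -1.0]
finger_gap: 19.9
gripper_force: 68.6
```

```bash
cat >> h.py <<'E'
D0=np.array([544.4,133.1]);YD=.1702
def bore(y): return D0+y*np.array([-np.sin(YD),np.cos(YD)])
def held():
    # held part's top disk in the tool frame (camera bias kept), grasp region only
    d=grab("wrist");P=pts(d);s=d['s'];Rt=R.from_euler('xyz',s['orientation']).as_matrix()
    Q=(P-s['eef_pos'])@Rt
    m=(Q[...,2]>-35)&(Q[...,2]<-22)&(abs(Q[...,1])<12)&(abs(Q[...,0])<25)
    q=Q[m]; print('held n',len(q), 'gap',round(s['finger_gap'],1),'q6',round(s['q'][5],2))
    if len(q)>30:
        zt=np.percentile(q[:,2],10);t=q[q[:,2]<zt+2];c,r=cv2.minEnclosingCircle(t[:,:2].astype(np.float32));print('tool circle',np.round(c,1),'r',round(r,1),'ztop',round(zt,1),'mean',t.mean(0).round(1))
E
python3 - <<'E'
from h import *
held();to(*bore(75))
E
```

```text
held n 2685 gap 19.9 q6 -0.57
tool circle [ 0.7 -0.1] r 16.4 ztop -28.4 mean [  2.2  -1.  -27.8]
pose [ 577.8 -176.   129. ] yaw 99.81 shares [12.841  0.663]
```

Call:
servo_tool([
  [[0.98,0.05,0],0,-1],
  [[0.98,0.05,0],0,-1],
  [[0.98,0.05,0],0,-1],
  [[0.98,0.05,0],0,-1],
  [[0.98,0.05,0],0,-1],
  [[0.98,0.05,0],0,-1],
  [[0.98,0.05,0],0,-1],
  [[0.98,0.05,0],0,-1],
  [[0.98,0.05,0],0,-1],
  [[0.98,0.05,0],0,-1],
  [[0.98,0.05,0],0,-1],
  [[0.98,0.05,0],0,-1],
  [[0.98,0.05,0],0,-1],
  [[0,0,0],0,-1],
  [[0,0,0],0,-1],
  [[0,0,0],0,-1],
  [[0,0,0],0,-1],
])

```text
t: 26.37
eef_pos: [532.2, 202.8, 129.0]
orientation: [-3.14, 0.0, 1.741]
wrist_force: [-0.1, -0.7, -1.7]
finger_gap: 20.1
gripper_force: 68.6
```

```bash
cat >> h.py <<'E'
def held():
    d=grab("wrist");P=pts(d);s=d['s'];Rt=R.from_euler('xyz',s['orientation']).as_matrix()
    Q=(P-s['eef_pos'])@Rt
    m=(Q[...,2]>-35)&(Q[...,2]<-20)&(abs(Q[...,1]+1)<4)&(abs(Q[...,0])<25)
    q=Q[m]; print('held n',len(q),'gap',round(s['finger_gap'],1),'q6',round(s['q'][5],2))
    zt=np.percentile(q[:,2],20);t=q[q[:,2]<zt+2.5];print('x range',np.percentile(t[:,0],[1,99]).round(1),'ztop',round(zt,1),'centre x',round(np.percentile(t[:,0],[1,99]).mean(),2))
E
python3 - <<'E'
from h import *
held();to(*bore(75),z=50)
E
```

```text
held n 1128 gap 20.1 q6 0.09
x range [-9.  11.7] ztop -27.2 centre x 1.37
pose [532.4 202.7 129.2] yaw 99.75 shares [1.440e-01 2.000e-03 2.639e+00]
```

Call:
servo_tool([
  [[0.1,0,0.6],0,-1],
  [[0,0,0.7],0,-1],
  [[0,0,0.4],0,-1],
  [[0,0,0.15],0,-1],
  [[0,0,0.15],0,-1],
  [[0,0,0.1],0,-1],
  [[0,0,0],0,-1],
  [[0,0,0],0,-1],
])

```text
t: 27.08
eef_pos: [532.1, 206.5, 67.0]
orientation: [3.141, 0.0, 1.742]
wrist_force: [0.5, -1.5, -3.0]
finger_gap: 19.7
gripper_force: 68.8
```

Already 9 mm into the bore with no side force. I continue home.

Call:
servo_tool([
  [[0,0,0.15],0,-1],
  [[0,0,0.15],0,-1],
  [[0,0,0.15],0,-1],
  [[0,0,0.06],0,-1],
  [[0,0,0],0,-1],
  [[0,0,0],0,-1],
])

```text
t: 27.58
eef_pos: [532.0, 206.7, 51.8]
orientation: [3.141, 0.0, 1.742]
wrist_force: [-3.2, -2.6, 14.6]
finger_gap: 20.0
gripper_force: 70.4
```

Call:
servo_tool([
  [[0,0,0],0,-0.4],
  [[0,0,0],0,0.3],
  [[0,0,0],0,1],
  [[0,0,0],0,1],
  [[0,0,-0.5],0,1],
  [[0,0,-1],0,1],
  [[0,0,-1],0,1],
  [[0,0,-0.3],0,1],
  [[0,0,0],0,1],
  [[0,0,0],0,1],
  [[0,0,0],0,1],
])

```text
t: 28.5
eef_pos: [531.3, 206.5, 134.2]
orientation: [-3.14, 0.0, 1.742]
wrist_force: [-0.1, -0.4, -0.3]
finger_gap: 85.4
gripper_force: 0.0
```

```bash
python3 - <<'E'
from h import *
b=bore(75);d,c=noz(b[0],b[1],70,95,20);P=pts(d);z=P[...,2];r=np.hypot(P[...,0]-c[0],P[...,1]-c[1]);m=(r>15)&(r<20)&(z>30)&(z<60);print('flange z',np.percentile(z[m],[5,50,95]).round(1))
t=prep(viewer.get_image('top'));P=pts(t);z=P[...,2]
for x,y in((582,-264),(548,-370),(482,-421)):
    m=(z>58)&(z<72)&(np.hypot(P[...,0]-x,P[...,1]-y)<45)&(t['frame'][...,1]<t['frame'][...,0]+25)
    print(P[m].mean(0).round(1),m.sum())
to(582,-264)
E
```

```text
cam circle [530.4 207.5] r 10.9 mean [530.3 208.1  78.4] n 868 rgb [59. 62. 63.]
flange z [44.3 45.4 46.4]
[ 582.6 -264.3   63.9] 45
[ 589.  -370.3   63.3] 16
[ 482.6 -421.3   63.8] 48
pose [531.2 206.5 134. ] yaw 99.82 shares [-15.742  -1.006]
```

Nozzle 1 is home (flange top at 45.4 mm, stem top at 78.4). Going for nozzle 2.

Call:
servo_tool([
  [[-0.98,-0.064,0],0,1],
  [[-0.98,-0.064,0],0,1],
  [[-0.98,-0.064,0],0,1],
  [[-0.98,-0.064,0],0,1],
  [[-0.98,-0.064,0],0,1],
  [[-0.98,-0.064,0],0,1],
  [[-0.98,-0.064,0],0,1],
  [[-0.98,-0.064,0],0,1],
  [[-0.98,-0.064,0],0,1],
  [[-0.98,-0.064,0],0,1],
  [[-0.98,-0.064,0],0,1],
  [[-0.98,-0.064,0],0,1],
  [[-0.98,-0.064,0],0,1],
  [[-0.98,-0.064,0],0,1],
  [[-0.98,-0.064,0],0,1],
  [[-0.98,-0.064,0],0,1],
  [[0,0,0],0,1],
  [[0,0,0],0,1],
  [[0,0,0],0,1],
  [[0,0,0],0,1],
])

```text
t: 30.27
eef_pos: [581.5, -261.0, 134.7]
orientation: [-3.141, -0.001, 1.743]
wrist_force: [-0.9, -0.1, -0.5]
finger_gap: 85.4
gripper_force: 0.0
```

```bash
python3 - <<'E'
from h import *
nozto(581,-262,36)
E
```

```text
cam circle [ 579.9 -262. ] r 11.0 mean [ 579.8 -261.8   64.5] n 754 rgb [56. 56. 55.]
pose [ 581.5 -261.   134.7] yaw 99.86 shares [-0.026 -0.024  3.291]
```

Call:
servo_tool([
  [[-0.02,-0.02,1],0,1],
  [[0,0,1],0,1],
  [[0,0,0.8],0,1],
  [[0,0,0.49],0,1],
  [[0,0,0],0,0],
  [[0,0,0],0,-1],
  [[0,0,0],0,-1],
  [[0,0,0],0,-1],
  [[0,0,0],0,-1],
  [[0,0,0],0,-1],
  [[0,0,0],0,-1],
  [[0,0,0],0,-1],
  [[0,0,-0.3],0,-1],
  [[0,0,-0.8],0,-1],
  [[0,0,-1],0,-1],
  [[0,0,-1],0,-1],
  [[0,0,0],0,-1],
  [[0,0,0],0,-1],
  [[0,0,0],0,-1],
])

```text
t: 31.9
eef_pos: [581.1, -262.6, 129.7]
orientation: [3.142, 0.0, 1.742]
wrist_force: [-0.1, -0.6, -1.3]
finger_gap: 19.9
gripper_force: 68.5
```

```bash
python3 - <<'E'
from h import *
held();to(*bore(25),z=50)
E
```

```text
held n 1115 gap 19.9 q6 -0.69
x range [-9.  11.6] ztop -27.1 centre x 1.27
pose [ 580.8 -262.4  129. ] yaw 99.81 shares [14.031  1.053  2.633]
```

Call:
servo_tool([
  [[0.933,0.07,0],0,-1],
  [[0.933,0.07,0],0,-1],
  [[0.933,0.07,0],0,-1],
  [[0.933,0.07,0],0,-1],
  [[0.933,0.07,0],0,-1],
  [[0.933,0.07,0],0,-1],
  [[0.933,0.07,0],0,-1],
  [[0.933,0.07,0],0,-1],
  [[0.933,0.07,0],0,-1],
  [[0.933,0.07,0],0,-1],
  [[0.933,0.07,0],0,-1],
  [[0.933,0.07,0],0,-1],
  [[0.933,0.07,0],0,-1],
  [[0.933,0.07,0],0,-1],
  [[0.933,0.07,0],0,-1],
  [[0,0,0],0,-1],
  [[0,0,0],0,-1],
  [[0,0,0],0,-1],
  [[0,0,0],0,-1],
])

```text
t: 33.53
eef_pos: [540.6, 155.5, 129.1]
orientation: [-3.141, 0.0, 1.741]
wrist_force: [0.3, 0.2, -0.8]
finger_gap: 20.2
gripper_force: 68.5
```

```bash
python3 - <<'E'
from h import *
held();to(*bore(25),z=50)
E
```

```text
held n 1116 gap 20.2 q6 0.0
x range [-9.  11.5] ztop -27.1 centre x 1.25
pose [540.7 155.4 129.2] yaw 99.75 shares [ 0.079 -0.005  2.64 ]
```

Shift x: +2.4 mm minus the held 1.2 mm offset gives +0.04.

Call:
servo_tool([
  [[0.04,0,0.6],0,-1],
  [[0,0,0.7],0,-1],
  [[0,0,0.4],0,-1],
  [[0,0,0.15],0,-1],
  [[0,0,0.15],0,-1],
  [[0,0,0.1],0,-1],
  [[0,0,0],0,-1],
  [[0,0,0],0,-1],
])

```text
t: 34.25
eef_pos: [540.8, 157.4, 67.0]
orientation: [3.141, 0.0, 1.742]
wrist_force: [0.5, -0.1, -0.6]
finger_gap: 20.0
gripper_force: 68.6
```

Call:
servo_tool([
  [[0,0,0.15],0,-1],
  [[0,0,0.15],0,-1],
  [[0,0,0.13],0,-1],
  [[0,0,0.05],0,-1],
  [[0,0,0],0,-1],
])

```text
t: 34.67
eef_pos: [540.4, 157.5, 52.0]
orientation: [-3.141, 0.0, 1.742]
wrist_force: [-0.1, -0.8, -0.5]
finger_gap: 19.9
gripper_force: 68.6
```

Call:
servo_tool([
  [[0,0,0.03],0,-1],
  [[0,0,0],0,-0.4],
  [[0,0,0],0,0.3],
  [[0,0,0],0,1],
  [[0,0,0],0,1],
  [[0,0,-0.5],0,1],
  [[0,0,-1],0,1],
  [[0,0,-1],0,1],
  [[0,0,-0.3],0,1],
  [[0,0,0],0,1],
  [[0,0,0],0,1],
  [[0,0,0],0,1],
])

```text
t: 35.67
eef_pos: [540.0, 157.4, 134.2]
orientation: [-3.14, -0.0, 1.742]
wrist_force: [-0.2, 0.1, -0.3]
finger_gap: 85.2
gripper_force: 0.0
```

```bash
cat >> h.py <<'E'
def home(y):
    b=bore(y);d,c=noz(b[0],b[1],70,95,20);P=pts(d);z=P[...,2];r=np.hypot(P[...,0]-c[0],P[...,1]-c[1]);m=(r>15)&(r<20)&(z>30)&(z<60);print('flange z',np.percentile(z[m],[5,50,95]).round(1))
def scan():
    t=grab('top');P=pts(t);z=P[...,2];m=((z>58)&(z<72)&(P[...,0]>380)&(P[...,0]<720)&(P[...,1]<-120)&(P[...,1]>-620)).astype(np.uint8)
    n,l,st,c=cv2.connectedComponentsWithStats(m)
    for i in range(1,n):
        if st[i,4]>8: print(c[i].round(),st[i,4],P[l==i].mean(0).round(1),'rgb',t['frame'][l==i].mean(0).round())
E
python3 - <<'E'
from h import *
home(25);scan();to(546,-368)
E
```

```text
cam circle [539.  158.4] r 10.9 mean [538.8 158.8  78.4] n 869 rgb [57. 60. 60.]
flange z [44.3 45.3 46.4]
[421. 174.] 47 [ 595.3 -369.9   63.7] rgb [86. 86. 88.]
[453. 176.] 48 [ 585.8 -459.5   63.7] rgb [46. 92. 56.]
[472. 205.] 51 [ 503.  -512.4   63.8] rgb [45. 93. 55.]
[441. 212.] 47 [ 482.3 -420.8   64.2] rgb [83. 83. 85.]
pose [539.9 157.4 134. ] yaw 99.82 shares [-17.291  -2.786]
```

Nozzle 2 is home. The top camera shows that the third nozzle has been knocked from (548,-370) to about (595,-370), still upright. I head there.

Call:
servo_tool([
  [[-0.976,-0.068,0],0,1],
  [[-0.976,-0.068,0],0,1],
  [[-0.976,-0.068,0],0,1],
  [[-0.976,-0.068,0],0,1],
  [[-0.976,-0.068,0],0,1],
  [[-0.976,-0.068,0],0,1],
  [[-0.976,-0.068,0],0,1],
  [[-0.976,-0.068,0],0,1],
  [[-0.976,-0.068,0],0,1],
  [[-0.976,-0.068,0],0,1],
  [[-0.976,-0.068,0],0,1],
  [[-0.976,-0.068,0],0,1],
  [[-0.976,-0.068,0],0,1],
  [[-0.976,-0.068,0],0,1],
  [[-0.976,-0.068,0],0,1],
  [[-0.976,-0.068,0],0,1],
  [[-0.976,-0.068,0],0,1],
  [[-0.976,-0.068,0],0,1],
  [[0,0,0],0,1],
  [[0,0,0],0,1],
])

```text
t: 37.43
eef_pos: [593.6, -369.3, 133.7]
orientation: [-3.14, -0.001, 1.74]
wrist_force: [0.0, 0.0, -0.9]
finger_gap: 85.5
gripper_force: 0.0
```

Call:
servo_tool([
  [[0,0,0],0,1],
  [[0,0,0],0,1],
])

```text
t: 37.6
eef_pos: [594.0, -366.9, 134.6]
orientation: [-3.141, -0.001, 1.743]
wrist_force: [0.0, -0.0, -0.7]
finger_gap: 85.5
gripper_force: 0.0
```

```bash
python3 - <<'E'
from h import *
nozto(593.5,-368,36)
E
```

```text
cam circle [ 592.5 -368.2] r 10.8 mean [ 592.4 -367.8   64.4] n 756 rgb [58. 58. 57.]
pose [ 594.  -366.9  134.6] yaw 99.86 shares [-0.035 -0.023  3.288]
```

Call:
servo_tool([
  [[-0.03,-0.02,1],0,1],
  [[0,0,1],0,1],
  [[0,0,0.8],0,1],
  [[0,0,0.49],0,1],
  [[0,0,0],0,0],
  [[0,0,0],0,-1],
  [[0,0,0],0,-1],
  [[0,0,0],0,-1],
  [[0,0,0],0,-1],
  [[0,0,0],0,-1],
  [[0,0,0],0,-1],
  [[0,0,0],0,-1],
  [[0,0,-0.3],0,-1],
  [[0,0,-0.8],0,-1],
  [[0,0,-1],0,-1],
  [[0,0,-1],0,-1],
  [[0,0,0],0,-1],
  [[0,0,0],0,-1],
  [[0,0,0],0,-1],
])

```text
t: 39.23
eef_pos: [593.6, -368.9, 129.8]
orientation: [3.142, 0.0, 1.742]
wrist_force: [-1.1, -0.2, -2.0]
finger_gap: 20.1
gripper_force: 68.5
```

```bash
python3 - <<'E'
from h import *
held();to(*bore(-25),z=50)
E
```

```text
held n 1117 gap 20.1 q6 -0.81
x range [-8.6 12. ] ztop -26.9 centre x 1.71
pose [ 593.3 -368.7  129. ] yaw 99.81 shares [15.927  1.244  2.633]
```

Call:
servo_tool([
  [[0.99,0.078,0],0,-1],
  [[0.99,0.078,0],0,-1],
  [[0.99,0.078,0],0,-1],
  [[0.99,0.078,0],0,-1],
  [[0.99,0.078,0],0,-1],
  [[0.99,0.078,0],0,-1],
  [[0.99,0.078,0],0,-1],
  [[0.99,0.078,0],0,-1],
  [[0.99,0.078,0],0,-1],
  [[0.99,0.078,0],0,-1],
  [[0.99,0.078,0],0,-1],
  [[0.99,0.078,0],0,-1],
  [[0.99,0.078,0],0,-1],
  [[0.99,0.078,0],0,-1],
  [[0.99,0.078,0],0,-1],
  [[0.99,0.078,0],0,-1],
  [[0,0,0],0,-1],
  [[0,0,0],0,-1],
  [[0,0,0],0,-1],
  [[0,0,0],0,-1],
])

```text
t: 40.95
eef_pos: [549.6, 104.7, 129.1]
orientation: [-3.141, 0.0, 1.741]
wrist_force: [0.4, 0.7, -1.3]
finger_gap: 20.1
gripper_force: 68.6
```

```bash
python3 - <<'E'
from h import *
held();to(*bore(-25),z=50)
E
```

```text
held n 1121 gap 20.1 q6 -0.09
x range [-8.7 11.9] ztop -26.9 centre x 1.64
pose [549.7 104.6 129.2] yaw 99.75 shares [ 0.132 -0.012  2.642]
```

Call:
servo_tool([
  [[0.08,-0.01,0.6],0,-1],
  [[0,0,0.7],0,-1],
  [[0,0,0.4],0,-1],
  [[0,0,0.15],0,-1],
  [[0,0,0.15],0,-1],
  [[0,0,0.1],0,-1],
  [[0,0,0],0,-1],
  [[0,0,0],0,-1],
])

```text
t: 41.67
eef_pos: [549.1, 107.7, 67.0]
orientation: [3.141, 0.0, 1.742]
wrist_force: [-0.8, 0.4, -0.9]
finger_gap: 19.9
gripper_force: 68.7
```

Call:
servo_tool([
  [[0,0,0.15],0,-1],
  [[0,0,0.15],0,-1],
  [[0,0,0.13],0,-1],
  [[0,0,0.06],0,-1],
  [[0,0,0],0,-1],
])

```text
t: 42.08
eef_pos: [548.9, 107.9, 52.1]
orientation: [-3.141, 0.0, 1.742]
wrist_force: [-2.8, -0.2, 7.3]
finger_gap: 19.8
gripper_force: 69.4
```

Call:
servo_tool([
  [[0,0,0.02],0,-1],
  [[0,0,0],0,-0.4],
  [[0,0,0],0,0.3],
  [[0,0,0],0,1],
  [[0,0,0],0,1],
  [[0,0,-0.5],0,1],
  [[0,0,-1],0,1],
  [[0,0,-1],0,1],
  [[0,0,-0.3],0,1],
  [[0,0,0],0,1],
  [[0,0,0],0,1],
  [[0,0,0],0,1],
])

```text
t: 43.08
eef_pos: [548.4, 107.8, 134.2]
orientation: [-3.14, -0.0, 1.742]
wrist_force: [-0.5, 0.5, -0.1]
finger_gap: 85.8
gripper_force: 0.0
```

```bash
python3 - <<'E'
from h import *
home(-25);scan();to(481,-418.5)
E
```

```text
cam circle [547.3 109.1] r 10.9 mean [547.2 109.5  78.4] n 875 rgb [56. 59. 59.]
flange z [44.3 45.3 46.4]
[452. 176.] 50 [ 585.4 -459.1   64.1] rgb [45. 92. 56.]
[472. 205.] 49 [ 502.6 -512.2   64.5] rgb [45. 92. 55.]
[441. 212.] 49 [ 482.2 -421.    63.6] rgb [83. 83. 84.]
pose [548.3 107.8 134. ] yaw 99.81 shares [-16.904  -5.202]
```

Call:
servo_tool([
  [[-0.94,-0.29,0],0,1],
  [[-0.94,-0.29,0],0,1],
  [[-0.94,-0.29,0],0,1],
  [[-0.94,-0.29,0],0,1],
  [[-0.94,-0.29,0],0,1],
  [[-0.94,-0.29,0],0,1],
  [[-0.94,-0.29,0],0,1],
  [[-0.94,-0.29,0],0,1],
  [[-0.94,-0.29,0],0,1],
  [[-0.94,-0.29,0],0,1],
  [[-0.94,-0.29,0],0,1],
  [[-0.94,-0.29,0],0,1],
  [[-0.94,-0.29,0],0,1],
  [[-0.94,-0.29,0],0,1],
  [[-0.94,-0.29,0],0,1],
  [[-0.94,-0.29,0],0,1],
  [[-0.94,-0.29,0],0,1],
  [[-0.94,-0.29,0],0,1],
  [[0,0,0],0,1],
  [[0,0,0],0,1],
])

```text
t: 44.85
eef_pos: [480.5, -420.0, 133.9]
orientation: [-3.141, -0.001, 1.74]
wrist_force: [0.2, 0.9, 0.0]
finger_gap: 85.5
gripper_force: 0.0
```

Call:
servo_tool([
  [[0,0,0],0,1],
  [[0,0,0],0,1],
])

```text
t: 45.02
eef_pos: [481.2, -417.8, 134.7]
orientation: [-3.141, -0.001, 1.743]
wrist_force: [0.1, -0.0, -0.0]
finger_gap: 85.9
gripper_force: 0.0
```

```bash
python3 - <<'E'
from h import *
nozto(481,-418.5,36)
E
```

```text
cam circle [ 478.9 -419.7] r 10.9 mean [ 478.8 -419.4   64.4] n 763 rgb [58. 58. 57.]
pose [ 481.2 -417.8  134.7] yaw 99.85 shares [-0.049 -0.051  3.29 ]
```

Call:
servo_tool([
  [[-0.03,-0.05,1],0,1],
  [[0,0,1],0,1],
  [[0,0,0.8],0,1],
  [[0,0,0.49],0,1],
  [[0,0,0],0,0],
  [[0,0,0],0,-1],
  [[0,0,0],0,-1],
  [[0,0,0],0,-1],
  [[0,0,0],0,-1],
  [[0,0,0],0,-1],
  [[0,0,0],0,-1],
  [[0,0,0],0,-1],
  [[0,0,-0.3],0,-1],
  [[0,0,-0.8],0,-1],
  [[0,0,-1],0,-1],
  [[0,0,-1],0,-1],
  [[0,0,0],0,-1],
  [[0,0,0],0,-1],
  [[0,0,0],0,-1],
])

```text
t: 46.65
eef_pos: [479.7, -419.9, 129.7]
orientation: [-3.142, 0.0, 1.742]
wrist_force: [0.6, 0.2, -2.0]
finger_gap: 20.2
gripper_force: 68.5
```

```bash
python3 - <<'E'
from h import *
held();to(*bore(-75),z=50)
E
```

```text
held n 1112 gap 20.2 q6 -0.98
x range [-9.2 11.4] ztop -26.9 centre x 1.12
pose [ 479.5 -419.7  129. ] yaw 99.81 shares [15.287  5.271  2.632]
```

Call:
servo_tool([
  [[0.953,0.329,0],0,-1],
  [[0.953,0.329,0],0,-1],
  [[0.953,0.329,0],0,-1],
  [[0.953,0.329,0],0,-1],
  [[0.953,0.329,0],0,-1],
  [[0.953,0.329,0],0,-1],
  [[0.953,0.329,0],0,-1],
  [[0.953,0.329,0],0,-1],
  [[0.953,0.329,0],0,-1],
  [[0.953,0.329,0],0,-1],
  [[0.953,0.329,0],0,-1],
  [[0.953,0.329,0],0,-1],
  [[0.953,0.329,0],0,-1],
  [[0.953,0.329,0],0,-1],
  [[0.953,0.329,0],0,-1],
  [[0.953,0.329,0],0,-1],
  [[0,0,0],0,-1],
  [[0,0,0],0,-1],
  [[0,0,0],0,-1],
  [[0,0,0],0,-1],
])

```text
t: 48.37
eef_pos: [557.1, 56.7, 129.0]
orientation: [-3.14, -0.0, 1.741]
wrist_force: [-0.0, 0.6, -1.6]
finger_gap: 19.8
gripper_force: 68.5
```

```bash
python3 - <<'E'
from h import *
held();to(*bore(-75),z=50)
E
```

```text
held n 1119 gap 19.8 q6 -0.18
x range [-9.1 11.4] ztop -27.0 centre x 1.14
pose [557.2  56.6 129.2] yaw 99.75 shares [0.086 0.011 2.64 ]
```

Call:
servo_tool([
  [[0.05,0.01,0.6],0,-1],
  [[0,0,0.7],0,-1],
  [[0,0,0.4],0,-1],
  [[0,0,0.15],0,-1],
  [[0,0,0.15],0,-1],
  [[0,0,0.1],0,-1],
  [[0,0,0],0,-1],
  [[0,0,0],0,-1],
])

```text
t: 49.08
eef_pos: [557.8, 58.9, 67.0]
orientation: [3.141, 0.0, 1.742]
wrist_force: [0.1, 0.2, -1.0]
finger_gap: 20.3
gripper_force: 68.7
```

Call:
servo_tool([
  [[0,0,0.15],0,-1],
  [[0,0,0.15],0,-1],
  [[0,0,0.13],0,-1],
  [[0,0,0.06],0,-1],
  [[0,0,0],0,-1],
])

```text
t: 49.5
eef_pos: [557.4, 59.1, 52.0]
orientation: [-3.141, -0.0, 1.742]
wrist_force: [-2.6, -0.1, 7.3]
finger_gap: 20.2
gripper_force: 69.9
```

Call:
servo_tool([
  [[0,0,0.02],0,-1],
  [[0,0,0],0,-0.4],
  [[0,0,0],0,0.3],
  [[0,0,0],0,1],
  [[0,0,0],0,1],
  [[0,0,-0.5],0,1],
  [[0,0,-1],0,1],
  [[0,0,-1],0,1],
  [[0,0,-0.4],0,1],
  [[0,0,0],0,1],
  [[0,0,0],0,1],
  [[0,0,0],0,1],
])

```text
t: 50.5
eef_pos: [557.0, 59.1, 137.4]
orientation: [-3.14, -0.0, 1.742]
wrist_force: [-0.2, -0.2, 0.1]
finger_gap: 85.7
gripper_force: 0.0
```

```bash
python3 - <<'E'
from h import *
home(-75);scan()
P=pts(grab('wrist'));z=P[...,2]
X=(P[...,:2]-D0)@[np.cos(YD),np.sin(YD)];Y=(P[...,:2]-D0)@[-np.sin(YD),np.cos(YD)]
for lo,hi,x0,x1 in((80,95,-40,0),(80,95,0,40)):
    m=(z>lo)&(z<hi)&(X>x0)&(X<x1)&(Y>115)&(Y<165);print(m.sum(), X[m].mean() if m.any() else 0,Y[m].mean() if m.any() else 0)
f=D0+137*np.array([-np.sin(YD),np.cos(YD)])+8.5*np.array([np.cos(YD),np.sin(YD)]);to(*f)
E
```

```text
cam circle [556.1  59.8] r 10.9 mean [555.8  60.2  78.4] n 844 rgb [58. 61. 61.]
flange z [44.3 45.4 46.3]
[453. 176.] 49 [ 585.5 -459.4   63.8] rgb [45. 92. 55.]
[472. 205.] 49 [ 502.9 -512.7   63.9] rgb [44. 92. 55.]
0 0 0
0 0 0
pose [557.   59.1 137.2] yaw 99.81 shares [7.07  0.295]
```

All four nozzles are home and only the two green ones are left on the table. On to the trigger.

Call:
servo_tool([
  [[0.884,0.037,0],0,1],
  [[0.884,0.037,0],0,1],
  [[0.884,0.037,0],0,1],
  [[0.884,0.037,0],0,1],
  [[0.884,0.037,0],0,1],
  [[0.884,0.037,0],0,1],
  [[0.884,0.037,0],0,1],
  [[0.884,0.037,0],0,1],
  [[0,0,0],0,1],
  [[0,0,0],0,1],
  [[0,0,0],0,1],
  [[0,0,0],0,1],
])

```text
t: 51.65
eef_pos: [530.1, 268.7, 137.9]
orientation: [-3.141, 0.0, 1.741]
wrist_force: [0.1, 0.5, -0.9]
finger_gap: 85.5
gripper_force: 0.0
```

```bash
python3 - <<'E'
from h import *
d=grab('wrist');save(d,'w9.png',(160,60,480,360),1.8);P=pts(d);z=P[...,2];s=d['s']
X=(P[...,:2]-D0)@[np.cos(YD),np.sin(YD)];Y=(P[...,:2]-D0)@[-np.sin(YD),np.cos(YD)]
m=((z>70)&(z<100)&(abs(X)<60)&(Y>105)&(Y<175)).astype(np.uint8)
n,l,st,c=cv2.connectedComponentsWithStats(m)
for i in range(1,n):
    if st[i,4]>40:
        q=l==i;t=q&(z>np.percentile(z[q],90)-3);print(c[i].round(),t.sum(),'z',z[t].mean().round(1),'X',np.percentile(X[t],[1,99]).round(1),'Y',np.percentile(Y[t],[1,99]).round(1))
f=D0+137*np.array([-np.sin(YD),np.cos(YD)])+8.5*np.array([np.cos(YD),np.sin(YD)]);to(*f,z=52)
E
```

```text
[339. 212.] 970 z 86.5 X [ 9.7 24.5] Y [124.9 150.7]
[279. 212.] 338 z 84.5 X [-25.1 -16.4] Y [130.  145.8]
pose [530.3 268.6 138. ] yaw 99.76 shares [ 0.034 -0.017  2.868]
```

View pics/w9.png

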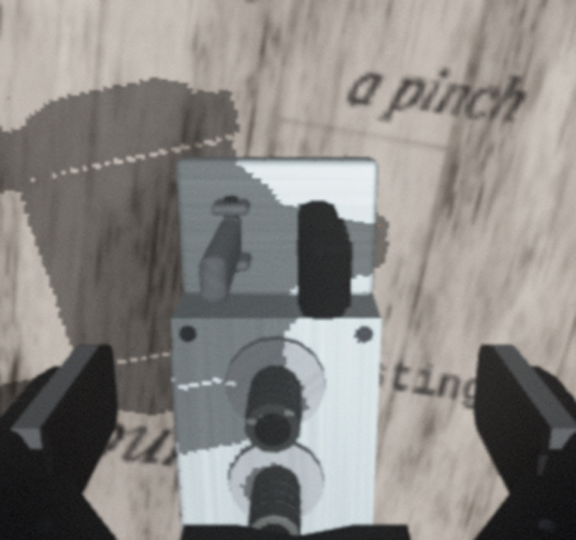

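The grip is at crop (325,255) and the trigger at (215,270). Both are where expected: outer faces from X ≈ -25 to +26, tops at 86.5 and 84.5 mm. I descend around both.

Call:
servo_tool([
  [[0.05,-0.02,0.9],0,1],
  [[0,0,0.9],0,1],
  [[0,0,0.7],0,1],
  [[0,0,0.37],0,1],
  [[0,0,0],0,1],
  [[0,0,0],0,1],
  [[0,0,0],0,1],
], grip_force=40)

```text
t: 52.28
eef_pos: [530.1, 271.0, 53.3]
orientation: [3.14, -0.0, 1.742]
wrist_force: [-0.5, -1.0, 0.3]
finger_gap: 85.4
gripper_force: 0.0
```

Call:
servo_tool([
  [[0,0,0],0,0.5],
  [[0,0,0],0,0.2],
  [[0,0,0],0,0],
  [[0,0,0],0,-1],
  [[0,0,0],0,-1],
  [[0,0,0],0,-1],
  [[0,0,0],0,-1],
  [[0,0,0],0,-1],
  [[0,0,0],0,-1],
  [[0,0,0],0,-1],
  [[0,0,0],0,-1],
  [[0,0,0],0,-1],
])

```text
t: 53.28
eef_pos: [528.1, 270.8, 53.0]
orientation: [-3.14, 0.0, 1.742]
wrist_force: [-6.9, -1.1, 15.9]
finger_gap: 40.2
gripper_force: 43.1
```

```bash
cat >> h.py <<'E'
def trig(names=('wrist','scene','top')):
    for nme in names:
        d=grab(nme);P=pts(d);z=P[...,2]
        X=(P[...,:2]-D0)@[np.cos(YD),np.sin(YD)];Y=(P[...,:2]-D0)@[-np.sin(YD),np.cos(YD)]
        m=(abs(X)<35)&(abs(Y-138)<17)&(z>20)&(z<95)
        print(nme,m.sum())
        for lo in range(60,92,5):
            k=m&(z>=lo)&(z<lo+5)
            if k.sum()>5:
                h,_=np.histogram(X[k],np.arange(-36,37,4));print(lo,h)
E
python3 - <<'E'
from h import *
trig(('wrist','top'))
d=grab('wrist');save(d,'w10.png',(160,100,480,400),1.8)
E
```

```text
wrist 11140
60 [  0   0  16  23  41 145  51  38   2   0   0  48  41  46  40  40  45  12]
65 [  0   0  49  26  53 143  82  46  15   0   0  47  53  50  44  51  49  16]
70 [  0   0  45  30  50 126  95  59  29   0   0  82  52  53  48  45  57  15]
75 [  0   0  60  29  63 134  75  77  64  43   0  75  60  53  50  60  61  17]
80 [  0   0  58  40  65 153  12 345 404  87   0 303 114 122 114 262  64  22]
85 [  0   0   8  16  71 174   0   0   0   0   0 294 667 672 599 237  77  17]
90 [  0   0   5  16 108 398   0   0   0   0   0   0   0   0   0 393 120  19]
top 118
60 [0 0 0 1 0 0 0 0 0 0 0 2 1 0 0 0 1 1]
65 [0 0 0 1 2 1 2 3 0 0 0 0 0 0 0 0 0 0]
70 [0 0 2 0 1 0 0 2 1 1 0 2 1 0 1 0 0 1]
75 [0 0 0 1 1 0 1 1 1 0 1 1 0 0 0 0 2 0]
80 [0 0 0 0 0 2 0 0 2 2 0 1 1 5 2 3 2 0]
85 [0 0 0 0 0 1 0 0 0 0 0 1 2 0 1 0 2 1]
```

View pics/w10.png

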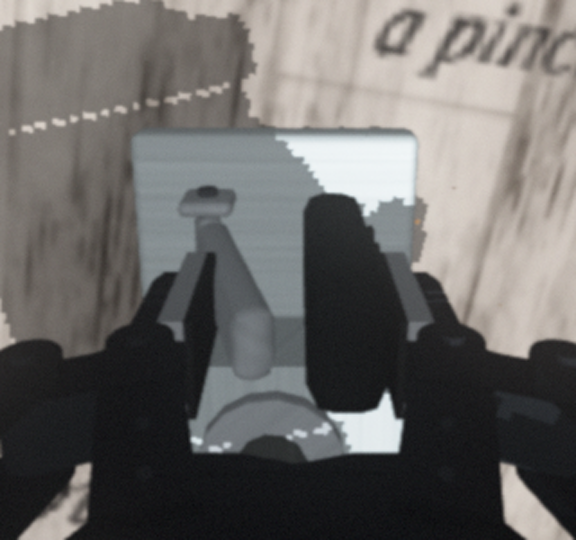

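The trigger (240,340) now leans toward the grip. Its top moved about 17.5 mm, against 17.7 mm for the full stroke, under 43 N of pad force, so it is at its stop. I hold a little longer, then let go and rise.

Call:
servo_tool([
  [[0,0,0],0,-1],
  [[0,0,0],0,-1],
  [[0,0,0],0,-1],
  [[0,0,0],0,-1],
  [[0,0,0],0,-1],
  [[0,0,0],0,-1],
  [[0,0,0],0,0],
  [[0,0,0],0,1],
  [[0,0,0],0,1],
  [[0,0,0],0,1],
  [[0,0,0],0,1],
  [[0,0,0],0,1],
  [[0,0,-0.4],0,1],
  [[0,0,-0.8],0,1],
  [[0,0,-1],0,1],
  [[0,0,-1],0,1],
  [[0,0,-0.5],0,1],
  [[0,0,0],0,1],
  [[0,0,0],0,1],
  [[0,0,0],0,1],
])

```text
t: 55.1
eef_pos: [528.9, 270.9, 163.0]
orientation: [-3.141, 0.0, 1.742]
wrist_force: [-0.2, -0.2, 0.1]
finger_gap: 85.2
gripper_force: 0.0
```

```bash
python3 - <<'E'
from h import *
trig(('wrist',));home(75);
t=grab('top');P=pts(t);z=P[...,2]
X=(P[...,:2]-D0)@[np.cos(YD),np.sin(YD)];Y=(P[...,:2]-D0)@[-np.sin(YD),np.cos(YD)]
for y in(-75,-25,25,75):
    m=(np.hypot(X,Y-y)<20)&(z<100);print(y,m.sum(),np.percentile(z[m],97).round(1) if m.any() else None)
m=(P[...,0]>385)&(P[...,0]<480)&(P[...,1]>-285)&(P[...,1]<-135)&(z>35);print('plugs',m.sum(),P[m][P[m][:,1]>-210].mean(0),P[m][P[m][:,1]<-210].mean(0))
s=state();print(s['t'],s['eef_pos'],s['wrist_force'])
E
```

```text
wrist 2242
60 [ 0  0  2  5 12  1  0  0  0  0  0  8  9  9  6  4  0  0]
65 [ 0  0  2  9 14 15  0  0  0  0  0 10 10  5  8 11  0  0]
70 [ 0  0  1 10 11 11  0  0  0  0  0  8 11 11  9  1  0  0]
75 [ 0  0  2  9 17  6  0  0  0  0  0 10  9  8  8 44  0  0]
80 [  0   0  37  86 107   8   0   0   0   0   0  92  27  27  35  70   0   0]
85 [  0   0   3  49  34   0   0   0   0   0   0 113 203 216 186  19   0   0]
cam circle [530.7 207.8] r 11.0 mean [530.3 208.5  78.5] n 571 rgb [64. 68. 68.]
flange z [44.3 45.4 46.5]
-75 142 80.6
-25 142 80.8
25 145 80.0
75 140 80.1
plugs 48 [ 432.74815401 -181.26033714   53.24131734] [ 435.3614327  -243.66048975   51.64044378]
55.25 [528.7848839  270.7927233  162.22688552] [0.1741835  0.33980722 0.34890343]
```

The trigger has sprung back, all four nozzles are home, the plugs are in the tray, and the robot is clear of everything.

```bash
python3 -c "
from plant import order
print(order.close_job())"
```

```text
the job is handed in; nothing more can be done
None
```

I handed the job in at 55 s: both plugs are in the tray, the gate plate is turned and seated, all four nozzles are home in their bores, and the trigger was squeezed to its stop and sprang back.

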